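Unbolt the tool crate and lay the coating brushes out to dry

TASK

Lift the handle of the crate's barrel bolt out of its notch and draw the bolt back, then take the wooden hold-down bar off the crate and lay it flat on the bare table, away from the crate. Then pick every wide flat brush (three or four) out of the crate and lay them all flat on the plywood drying board, side by side and square to its dark ledge, with the bristle ends all towards the ledge. Leave the bolt drawn, the scraper, ruler and pencil in the crate, and the bottle, jar and cup standing where they are.

Things in the scene. Friction and masses are not known exactly. Their poses are not given: they have to be found in the camera images.
- crate: White plastic tool crate, fixed to the table, open on top: 240 x 330 mm outside (its x, y), walls 5 mm thick and 40 mm high, a raised grey floor 20 mm above the table. Origin at the centre of its underside. A wooden hold-down bar lies across it along y on its two side walls, flanked there by 10 mm high steel pins with 3 mm of play. The barrel bolt sits outside its -y wall, the keeper outside its +y wall.
- bolt (a joint): Travel of the barrel bolt (m): a 10 mm steel rod parallel to the crate's x, axis at crate y -181, z 60 mm. 0 = home, the rod's end lies over the bar's -y end and holds it down; slides towards the crate's +x up to a stop at 0.055. From 0.042 on the bar is free. Friction about 1.5 N. Leave it as far out as it goes.
- bolt_handle (a joint): Turn of the bolt's handle about the rod's axis (rad): 0 = handle level, pointing to the crate's -y, lying in a notch between two steel cheeks that block the bolt; grows as the handle is lifted, to a stop at 1.45 (nearly upright). Above 0.8 the handle is clear of the notch (cheek tops at z 68 mm). It stays where it is left (friction 0.035 N m).
- knob (a point): Centre of the black knob at the end of the bolt's handle, 52 mm from the rod's axis: a cylinder 22 mm long parallel to the rod, 16 mm across; pinch its flat ends. At crate x 70 mm with the bolt home; travels with the bolt. The cheeks end 22 mm short of it. The bolt's fixed grey block fills crate x 35 to 120, y -165 to -201, to z 49 mm; rod guides on it reach z 69 mm.
- bar: Wooden hold-down bar 30 x 372 x 12 mm (its x, y, z), about 90 g. Origin at the centre of its underside; starts at crate y -9, z 40 mm. A fixed steel keeper lip on the crate (50 mm long in x, from y 170 outward, z 56 to 68 mm) reaches over the last 7 mm of its +y end: slide it about 18 mm towards the crate's -y, then lift.
- board: Plywood drying board, fixed: 190 x 280 mm (its x, y), top 8 mm above the table; along its +x edge runs a dark wooden ledge (x 95 to 107 mm, 16 mm high). Origin at the centre of the underside of the plywood part.
- brush1: Wide flat brush, one of up to four alike: 155 mm long along its x, 12 mm thick. Plain wooden handle 16 mm wide from x -77 to 22 mm, then a steel-bound head 48 mm wide with white bristles from x 22 to 77 mm. Origin at mid-length on its underside; balances within 15 mm of it. About 45 g. Lies on the crate floor; heads point either way. It may be absent. Both faces are alike.
- brush1_tip (a point): Middle of the bristle end of brush1 (x 77 mm, mid-thickness).
- brush1_butt (a point): Middle of the handle end of brush1 (x -77 mm, mid-thickness).
- brush2: Wide flat brush, one of up to four alike: 155 mm long along its x, 12 mm thick. Plain wooden handle 16 mm wide from x -77 to 22 mm, then a steel-bound head 48 mm wide with white bristles from x 22 to 77 mm. Origin at mid-length on its underside; balances within 15 mm of it. About 45 g. Lies on the crate floor; heads point either way. It may be absent. Both faces are alike.
- brush2_tip (a point): Middle of the bristle end of brush2 (x 77 mm, mid-thickness).
- brush2_butt (a point): Middle of the handle end of brush2 (x -77 mm, mid-thickness).
- brush3: Wide flat brush, one of up to four alike: 155 mm long along its x, 12 mm thick. Plain wooden handle 16 mm wide from x -77 to 22 mm, then a steel-bound head 48 mm wide with white bristles from x 22 to 77 mm. Origin at mid-length on its underside; balances within 15 mm of it. About 45 g. Lies on the crate floor; heads point either way. It may be absent. Both faces are alike.
- brush3_tip (a point): Middle of the bristle end of brush3 (x 77 mm, mid-thickness).
- brush3_butt (a point): Middle of the handle end of brush3 (x -77 mm, mid-thickness).
- scraper: Bystander in the crate: scraper with a black handle 20 mm wide and 14 mm thick (x -73 to 12 mm) and a thin steel blade 34 mm wide (to x 78 mm). Origin on its underside.
- ruler: Bystander in the crate: wooden ruler 18 x 200 x 5 mm (its x, y, z), along the +x wall. Origin at the centre of its underside.
- pencil: Bystander in the crate: dark square pencil 8 x 150 x 8 mm (its x, y, z), along the -x wall. Origin at the centre of its underside.
- bottle: Bystander: amber bottle, 64 mm across, 160 mm high. Origin at the centre of its base.
- jar: Bystander: glass jar, 70 mm across, 90 mm high. Origin at the centre of its base.
- cup: Bystander: clear plastic cup, 80 mm across, 90 mm high. Origin at the centre of its base.
- brush4: Wide flat brush, one of up to four alike: 155 mm long along its x, 12 mm thick. Plain wooden handle 16 mm wide from x -77 to 22 mm, then a steel-bound head 48 mm wide with white bristles from x 22 to 77 mm. Origin at mid-length on its underside; balances within 15 mm of it. About 45 g. Lies on the crate floor; heads point either way. It may be absent. Both faces are alike.
- brush4_tip (a point): Middle of the bristle end of brush4 (x 77 mm, mid-thickness).
- brush4_butt (a point): Middle of the handle end of brush4 (x -77 mm, mid-thickness).
There are look-alikes about, which are no part of the job. What is shaped like the brush4 but blue or yellow is not meant.

How it is judged:
By the outcome, as a careful person would: the job done as asked, in the order asked, and still so for the second after the job is handed in, with the robot touching nothing.
Of brush1, brush2, brush3, brush4 only 3 to 4 are there at a start; the rules pass over those that are not, and their reading is None.
At some moment in a run one of brush1, brush2, brush3, brush4 may be knocked a few centimetres aside while the robot is not near it.
Once in a run the grip may slacken for a moment while it holds something.
It also fails if it takes over 210 s, if anything falls off the work surface, if the arm or the gripper's body presses on something with over 40 N, if the wrist force passes 120 N, or if a joint passes its speed limit or range.

ROBOT

A 7-joint arm with a two-finger parallel gripper is mounted at the origin on the work surface. World frame = base frame: x ahead of the robot, y to its left, z up, the work surface at z = 0. Lengths are in m, angles in rad, forces in N, time in s.
With the tool pointing down it reaches from about 0.4 to 0.85 m from the base axis. Payload 10.4 kg.
Tool frame: the origin (TCP) lies midway between the tips of the shut fingers; the grasp point (between the pads) lies ctrl.grip_depth behind it (ctrl.grip_depth is the distance from the TCP to the grasp point, in m); y points along the fingers, x is the direction in which the jaws open and shut, and the axes are right-handed (so a half turn about y gives the same grasp; the last joint's range is limited). The gripper opens to 87 mm and grips with 3 to 60 N. Pads are 19 mm wide; open, the fingers measure 117 mm over their backs; the gripper's body (75 mm by 190 mm) begins 51 mm behind the grasp point.
Start: joints at [-1.221, 0.332, -0.065, 1.46, 0.022, 1.35, -0.088], TCP at [0.228, 0.582, 0.223] pointing down, gripper open.
Joint ranges: [-2.6, 2.6], [-0.5, 2.12], [-1.47, 1.34], [0.16, 2.42], [-1.27, 4.41], [0.06, 2.06], [-2.6, 2.6]. Speed limits (rad/s): [2.22, 2.22, 2.79, 2.79, 3.14, 3.14, 3.14].

INTERFACE

Orientations are given as [roll, pitch, yaw] about the fixed x, y, z axes, in that order (R = Rz(yaw) Ry(pitch) Rx(roll)).
In Python, from bench import ctrl, get_image, camera_params, finish_job, search_frame, mark_of gives the robot as it stands.
- The arm moves only by the tool apply_moves, never from a script. Its argument "series" is one flat list of numbers, 6 for each row, row after row: the shift along the world's x, y, z in cm, then the turn, a rotation vector about the world's x, y, z in rad. In form: [dx, dy, dz, ax, ay, az, dx, dy, dz, ax, ay, az, ...]. A call has 1 to 12 rows; each row shifts and turns the pose as measured when the row begins; what a row does not reach is not made up. A row lasts 1/8 s, in which the tool goes at most 62.5 mm and 10.7 degrees, less where a joint would pass 70% of its speed; a pose out of reach is approached as far as the arm can. A call is refused whole if a number of a shift passes 6.25 or a number of a turn 0.188, either way. A call with a gripper value outside its range is refused whole. "claw" is the opening in per cent of the stroke, from 0 (shut) to 100 (fully open), set as the call begins (left out, the last holds). The fingers move at their own pace and stop on an object; the grip force is fixed at half the most. Time passes only in rows, so rows that do not move let the fingers close. It gives the time, the measured TCP pose, the force and the opening at its end, in the units of the state.
- ctrl.observe(): the state, without advancing time (a new reading comes with each control period).
- get_image(name): name is "side" or "top"; returns the picture (480x640x3 uint8, red, green, blue); there is no depth.
- camera_params(name): a dict with "K" (3x3 intrinsics, pixels), "rvec" (rotation vector, rad) and "tvec" (3), from world to camera coordinates, as OpenCV has them. Camera axes: x right, y down, z forward; pixel columns grow to the right and rows downward; lengths in m; the calibration is good to about 2 mm. A picture is of the moment at which its call begins. camera_params takes no time and is no camera call.
- finish_job(): hands the job in, once; it reports no verdict.
Trained networks look in the newest picture that a camera, given by its name, has taken for a name from the list of things; names that differ only in an ending like _2 or _b are one class to them, and where a whole thing is asked for, a point or a joint stands for the part that bears it (a point fixed in the world has none). Each returns a list of dicts, best first, with "confidence" (0 to 1); they miss things now and then, are a little off and sometimes report something else, mostly with a low value. They report only what shows in the picture. A call takes as long as a camera call. They do not tell look-alikes from the thing itself.
- search_frame(thing, camera): "xy" ([column, row] in pixels, amid what is visible of it).
- mark_of(thing, camera): "xy" ([column, row] in pixels: a listed point, or the origin of a listed thing).
The state is a dict: "time": time; "joints": joint angles; "qd": joint speeds; "tau": joint torques, N m; "position": TCP position; "tcp_rot": TCP orientation; "force": force on the tool from outside, world axes, zero at the start; "ft_torque": the same for the moment, N m; "grip_width": opening from 0.0 (shut) to 1.0 (fully open).
Only numpy, scipy, OpenCV 4.12 (cv2) and the standard library are available. Lean on these libraries where they do the work, as an engineer would, in place of code of your own. Each camera call takes 0.05 s, during which the arm holds its last target.

## Working session

There is one attempt and no reset: what is moved stays moved. The work goes in short steps, Python scripts to look and compute and a tool call to move; the robot and the scene stay as the last step left them, time stands still between calls to the robot, and variables do not carry over. Pictures are saved under pics/ and viewed, and the job is handed in when it is done.

Besides the shell and the picture viewer there is one more tool, called after "Request:" as a command line: name --argument value ..., lists and objects as JSON in quotes. apply_moves: Moves the arm, as the interface text tells. Its arguments: {"type":"object","properties":{"series":{"type":"array"},"claw":{"type":"number"}},"required":["series"]}

```bash
ls; mkdir -p pics
python3 - <<'E'
from bench import ctrl,get_image,camera_params
import cv2
for n in("side","top"):
    cv2.imwrite(f"pics/{n}0.png",get_image(n)[:,:,::-1]); p=camera_params(n); print(n,p)
print(ctrl.observe(),ctrl.grip_depth)
E
```

```text
pics
side {'K': array([[499.6686186 ,   0.        , 315.2355923 ],
       [  0.        , 499.6686186 , 236.47086998],
       [  0.        ,   0.        ,   1.        ]]), 'rvec': array([ 2.19229873, -0.77717119,  0.31904307]), 'tvec': array([-0.35746297,  0.24492256,  1.08171279])}
top {'K': array([[456.38715141,   0.        , 328.15023624],
       [  0.        , 456.38715141, 236.94336242],
       [  0.        ,   0.        ,   1.        ]]), 'rvec': array([ 2.2171617 , -2.15647982,  0.0949408 ]), 'tvec': array([-0.00501322,  0.44472161,  1.20239144])}
{'time': 0.1, 'joints': array([-1.22059802,  0.33280688, -0.0646704 ,  1.46082185,  0.02161837,
        1.34990421, -0.08853031]), 'qd': array([-1.32131847e-03, -3.58219626e-04,  3.39411756e-04, -2.16840165e-03,
        1.61178064e-03,  8.83871992e-04, -7.11841497e-05]), 'tau': array([ 1.54484958e-03, -6.24548364e+01,  2.50002835e-02, -3.90719926e+01,
       -6.11707382e-02,  3.67435778e-02,  8.69822725e-05]), 'position': array([0.22754359, 0.58175131, 0.22185149]), 'tcp_rot': array([-1.57087907e+00,  1.24187788e-03,  1.19796218e+00]), 'force': array([ 0.22502014, -0.78179655, -0.07490629]), 'ft_torque': array([ 0.01993797,  0.00231047, -0.02547559]), 'grip_width': 0.9938443768623403} 0.0187
```

View pics/side0.png

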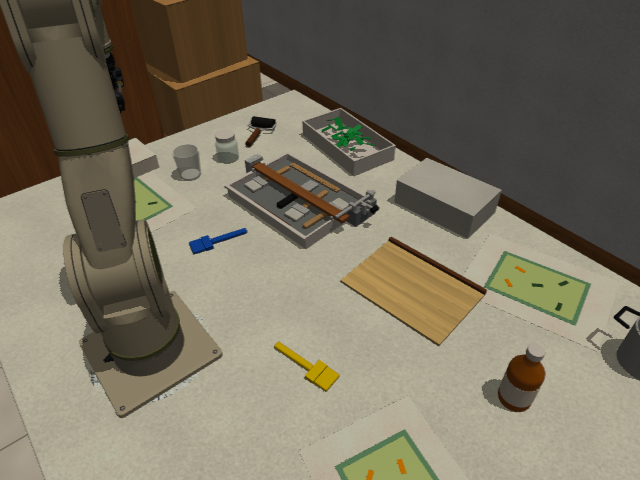

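View pics/top0.png

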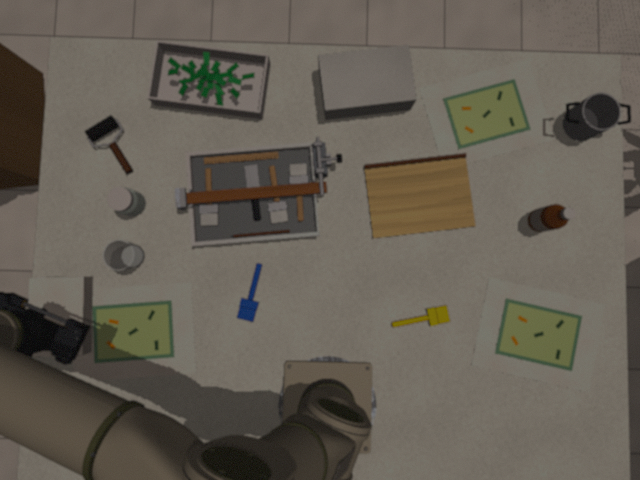

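The side view shows the crate near (300,195), the board near (415,290) and the bolt knob near (372,208). In the top view they are at (255,195), (420,195) and (339,158). The blue (250,295) and yellow (420,317) brushes are decoys on the table.

```bash
cat > h.py <<'E'
import numpy as np,cv2
from scipy.spatial.transform import Rotation as R
from bench import ctrl,get_image,camera_params,search_frame,mark_of
def cam(n):
    p=camera_params(n); return p["K"],cv2.Rodrigues(p["rvec"])[0],p["tvec"]
def proj(n,P):
    K,r,t=cam(n); q=(np.atleast_2d(P)@r.T+t)@K.T; return q[:,:2]/q[:,2:]
def ray(n,uv,z):
    K,r,t=cam(n); d=r.T@np.linalg.inv(K)@np.r_[uv,1]; o=-r.T@t; return o+d*(z-o[2])/d[2]
def tri(uvs,uvt):
    A=[];b=[]
    for n,uv in(("side",uvs),("top",uvt)):
        K,r,t=cam(n); d=r.T@np.linalg.inv(K)@np.r_[uv,1]; d/=np.linalg.norm(d);o=-r.T@t
        M=np.eye(3)-np.outer(d,d);A.append(M);b.append(M@o)
    return np.linalg.solve(sum(A),sum(b))
def snap(n,f,box=None,s=1):
    im=get_image(n)[:,:,::-1].copy()
    save(im,f,box,s); return im
def save(im,f,box=None,s=1):
    if box: im=im[box[1]:box[3],box[0]:box[2]]
    cv2.imwrite(f"pics/{f}.png",cv2.resize(im,None,fx=s,fy=s,interpolation=cv2.INTER_CUBIC))
E
python3 - <<'E'
from h import *
snap("top","t1",(165,125,365,255),4)
snap("side","s1",(215,140,395,260),4)
for th in("crate","bar","board","knob","bolt","scraper","ruler","pencil","brush1","brush1_tip","brush1_butt","bottle","jar","cup"):
    for c,z in(("top",0.03),("side",0.03)):
        r=mark_of(th,c)
        print(th,c,[(np.round(d["xy"],1).tolist(),round(d["confidence"],2)) for d in r[:6]])
E
```

```text
crate top [([254.6, 196.5], 0.79)]
crate side [([297.3, 201.0], 0.76)]
bar top [([255.5, 192.9], 0.94)]
bar side [([296.0, 190.0], 0.97)]
board top [([418.1, 199.9], 0.91)]
board side [([412.8, 288.0], 0.83), ([230.7, 158.0], 0.6)]
knob top [([132.1, 258.0], 0.56), ([340.5, 159.7], 0.45)]
knob side [([371.2, 210.2], 0.53)]Traceback (most recent call last):
  File "<stdin>", line 6, in <module>
ValueError: it knows: bar, board, bottle, brush, brush1_butt, brush1_tip, brush2_butt, brush2_tip, brush3_butt, brush3_tip, brush4_butt, brush4_tip, crate, cup, jar, knob, pencil, ruler, scraper
```

```bash
python3 -c "
from h import *
print(ctrl.observe()['time'])"
```

```text
0.6
```

View pics/t1.png

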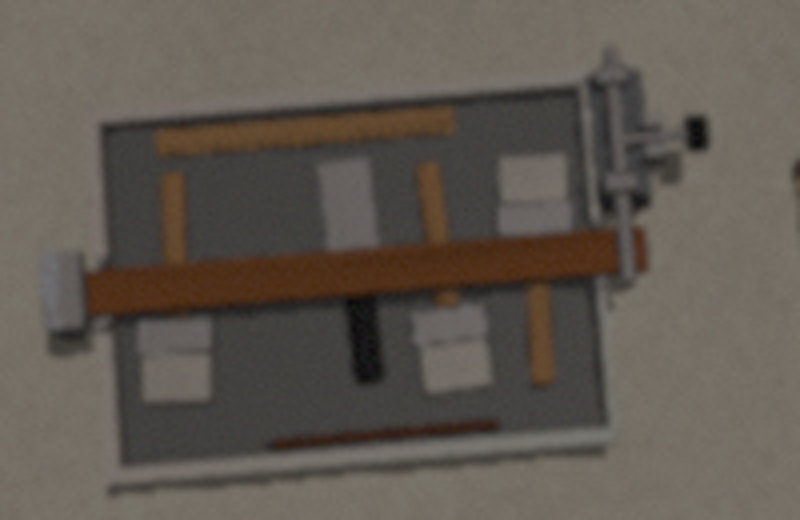

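View pics/s1.png

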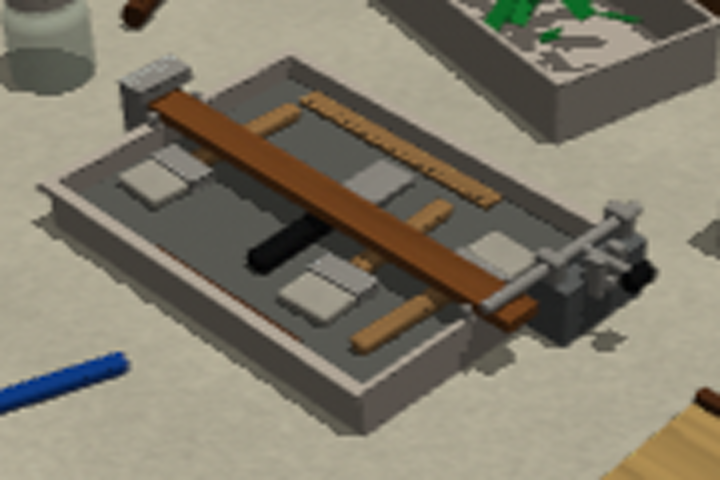

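Three white-bristled brushes lie in the crate. In the top crop, the heads are at A (175,360) facing the robot, B (455,350) facing the robot and C (535,190) facing away. I'll fit the crate and board poses next, then check them with overlays.

```bash
cat >> h.py <<'E'
def T(p,P):
    P=np.atleast_2d(P); c,s=np.cos(p[2]),np.sin(p[2]); o=P.copy().astype(float)
    o[:,0]=p[0]+c*P[:,0]-s*P[:,1]; o[:,1]=p[1]+s*P[:,0]+c*P[:,1]; return o
from scipy.optimize import least_squares
def fit(obs,p0):
    f=lambda p:np.concatenate([(proj(n,T(p,P))[0]-np.array(uv)) for n,P,uv in obs])
    r=least_squares(f,p0,loss="soft_l1"); return r.x,f(r.x).reshape(-1,2)
def box(x0,x1,y0,y1,z): return np.array([[x0,y0,z],[x1,y0,z],[x1,y1,z],[x0,y1,z]])
def draw(im,n,P,col=(0,0,255),s=4,off=(0,0)):
    q=(proj(n,P)-np.array(off)+.5)*s-.5
    cv2.polylines(im,[np.round(q*8).astype(int).reshape(-1,1,2)],True,col,1,cv2.LINE_AA,3)
E
python3 - <<'E'
from h import *
t=lambda x,y:(165+(x+.5)/4-.5,125+(y+.5)/4-.5)
s=lambda x,y:(215+(x+.5)/4-.5,140+(y+.5)/4-.5)
obs=[("top",[0,-9e-3,.040],(255.5,192.9)),("side",[0,-9e-3,.040],(296,190)),
("top",[.07,-.233,.06],t(697,132)),("side",[.07,-.233,.06],s(640,275)),
("side",[-.12,-.165,.04],s(362,392)),("side",[-.12,.165,.04],s(42,187)),("side",[.12,.165,.04],s(292,57)),
("side",[.015,-.195,.052],s(535,302)),("side",[-.015,-.195,.052],s(515,315)),
("top",[.015,-.195,.052],t(645,230)),("top",[-.015,-.195,.052],t(648,268)),
("top",[-.12,.165,.04],t(122,470)),("top",[-.12,-.165,.04],t(607,435))]
p,r=fit(obs,[.5,.15,.05]); print(p); print(np.round(r,1))
# board: top pixels approx
bt=[("top",[-.095,.14,.008],(372,238)),("top",[-.095,-.14,.008],(474,228)),("top",[.107,.14,.016],(364,164)),("top",[.107,-.14,.016],(466,154)),
("side",[-.095,-.14,.008],(440,338)),("side",[-.095,.14,.008],(342,281)),("side",[.107,.14,.016],(391,239)),("side",[.107,-.14,.016],(486,290))]
b,r=fit(bt,[.5,-.2,.05]); print(b);print(np.round(r,1))
np.savez("poses.npz",c=p,b=b)
for n,off,sz in(("top",(165,125),(365,255)),("side",(215,140),(395,260))):
    im=get_image(n)[:,:,::-1]; c=im[off[1]:sz[1],off[0]:sz[0]]; c=cv2.resize(c,None,fx=4,fy=4,interpolation=cv2.INTER_CUBIC)
    draw(c,n,T(p,box(-.12,.12,-.165,.165,.04)),off=off); draw(c,n,T(p,box(-.015,.015,-.195,.177,.052)),(0,255,0),off=off)
    draw(c,n,T(p,box(.059,.081,-.241,-.225,.06)),(255,0,255),off=off)
    draw(c,n,T(p,box(-.025,.025,.170,.190,.068)),(255,255,0),off=off)
    cv2.imwrite(f"pics/ov_{n}.png",c)
im=get_image("top")[:,:,::-1][130:250,340:500]; c=cv2.resize(im,None,fx=4,fy=4)
draw(c,"top",T(b,box(-.095,.095,-.14,.14,.008)),off=(340,130));draw(c,"top",T(b,box(.095,.107,-.14,.14,.016)),(0,255,0),off=(340,130));cv2.imwrite("pics/ovb.png",c)
for th in("brush","brush1_tip","brush1_butt","scraper","bottle","jar","cup"):
    for cc in("top","side"):
        print(th,cc,[(np.round(d["xy"],1).tolist(),round(d["confidence"],2)) for d in mark_of(th,cc)[:6]])
E
```

```text
[0.5532059  0.21102911 0.11240086]
[[ 0.  -0.1]
 [ 1.5  2.1]
 [-0.8  0.4]
 [-0.4  1.2]
 [ 0.2  0.3]
 [ 1.4 -1.1]
 [-0.4 -1.3]
 [ 1.2  0. ]
 [-1.4  2.1]
 [-0.5 -1.6]
 [-0.3  0.2]
 [-2.8  1.5]
 [ 1.9 -0.3]]
[ 0.55853267 -0.23731479  0.13849295]
[[ 0.3  0.3]
 [ 0.9 -1.1]
 [-0.2  0.2]
 [-0.1 -0.8]
 [-1.4  7.1]
 [-2.  -1. ]
 [-0.  -2.7]
 [ 1.3  0.3]]
brush top [([209.1, 197.2], 0.95), ([250.0, 292.8], 0.83), ([298.5, 192.9], 0.7), ([276.7, 193.6], 0.59)]
brush side [([304.9, 205.2], 0.94), ([301.3, 367.1], 0.89), ([268.8, 178.8], 0.86)]
brush1_tip top [([209.6, 226.9], 0.46)]
brush1_tip side []
brush1_butt top []
brush1_butt side []
scraper top [([537.3, 223.0], 0.68)]
scraper side [([295.3, 193.9], 0.73), ([306.3, 204.7], 0.47)]
bottle top [([538.5, 220.2], 0.64)]
bottle side [([373.8, 210.2], 0.71), ([513.1, 396.7], 0.63)]
jar top [([136.7, 205.5], 0.57)]
jar side [([231.3, 160.8], 0.9)]
cup top [([132.2, 253.4], 0.67)]
cup side [([189.5, 176.2], 0.87)]
```

View pics/ov_top.png

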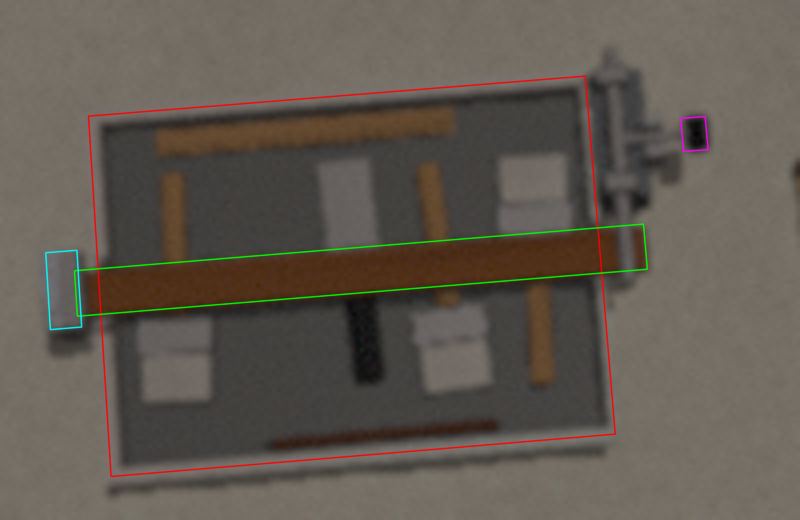

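View pics/ov_side.png

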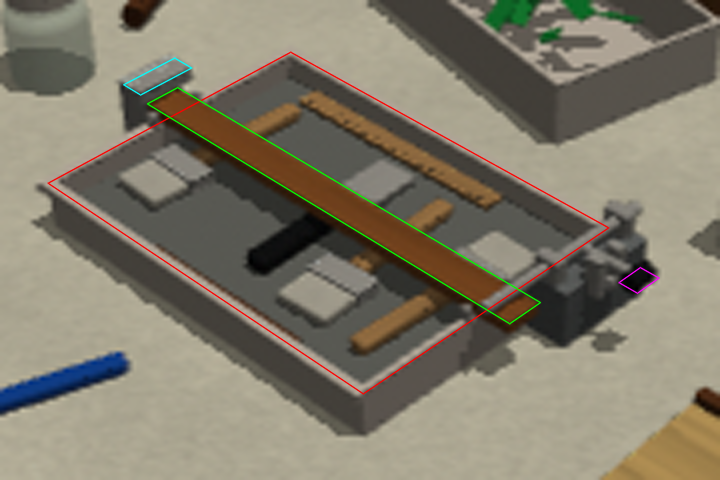

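View pics/ovb.png

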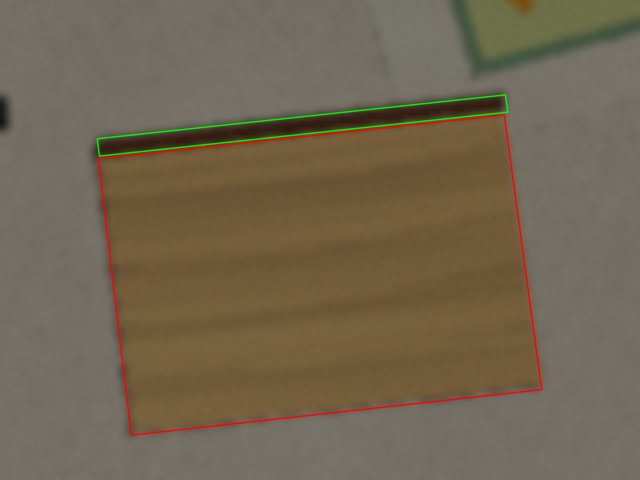

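Run:
```python
from h import *
d=np.load("poses.npz");p=d["c"]
print("knob",T(p,[.07,-.233,.06]),"cross",tri((640/4+215,275/4+140),(697/4+165,132/4+125)))
snap("side","s2",(360,130,520,250),5)
snap("top","t2",(280,30,440,190),4)
```

```text
knob [[ 0.64889847 -0.01264908  0.06      ]] cross [ 0.64796977 -0.01565429  0.06507867]
```

View pics/s2.png

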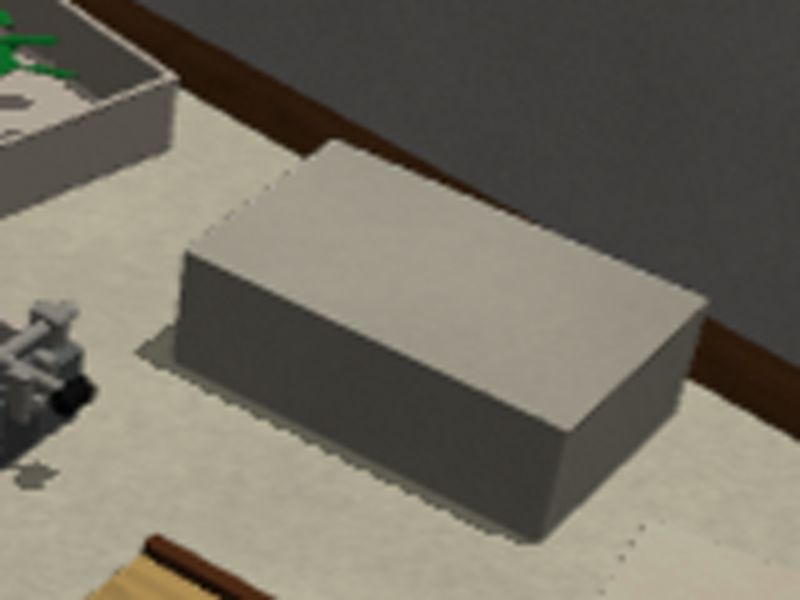

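View pics/t2.png

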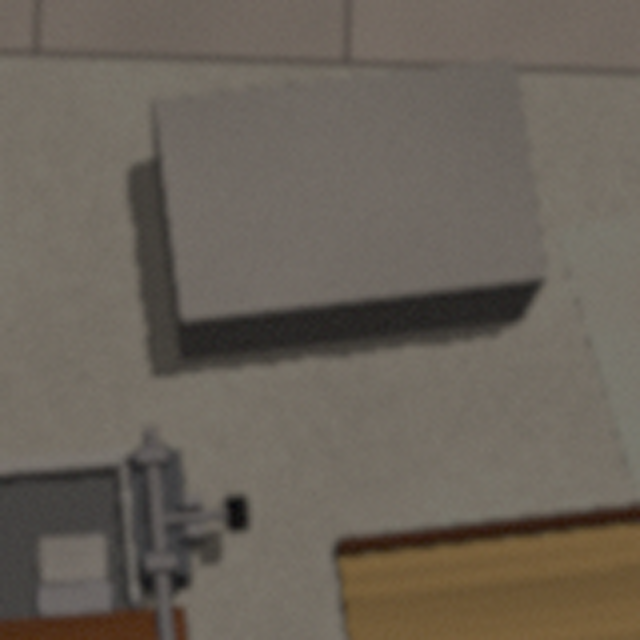

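Run:
```python
from h import *
print(tri((397,181),(326,109.5)),ray("top",(326,119),0),ray("side",(395,202),0),ray("top",(411,110),0))
# knob re-look: darkest px
print(tri((360+73/5,130+395/5),(280+235/4,30+512/4)))
```

```text
[0.77035204 0.02326843 0.07727077] [0.77269836 0.02204882 0.        ] [0.77265723 0.02577555 0.        ] [ 0.80557234 -0.21295438  0.        ]
[ 0.64821793 -0.01429101  0.0633094 ]
```

Request:
apply_moves --series '[3.5,-4.9,0,0,0,-0.09,3.5,-4.9,0,0,0,-0.09,3.5,-4.9,0,0,0,-0.09,3.5,-4.9,0,0,0,-0.09,3.5,-4.9,0,0,0,-0.09,3.5,-4.9,0,0,0,-0.09,3.5,-4.9,0,0,0,-0.09,3.5,-4.9,0,0,0,-0.09,3.5,-4.9,0,0,0,-0.09,3.5,-4.9,0,0,0,-0.09,3.5,-4.9,0,0,0,-0.09,3.5,-4.9,0,0,0,-0.09]' --claw 100

```text
time: 3.05
position: [0.6544, -0.0211, 0.2248]
tcp_rot: [-1.567, -0.008, 0.095]
force: [-0.0, 1.1, 0.1]
grip_width: 0.998
```

Request:
apply_moves --series '[-0.6,0.7,-4,-0.004,0.008,0.017,0,0,-5,0,0,0,0,0,-4,0,0,0,0,0,-3,0,0,0,0,0,-2.2,0,0,0,0,0,0,0,0,0]' --claw 70

```text
time: 3.8
position: [0.6497, -0.0209, 0.0373]
tcp_rot: [-1.574, -0.001, 0.103]
force: [0.5, 0.7, -0.2]
grip_width: 0.702
```

Run:
```python
from h import *
snap("side","s3",(300,130,460,250),5);snap("top","t3",(270,90,430,210),5)
```

```text
(no output)
```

View pics/s3.png

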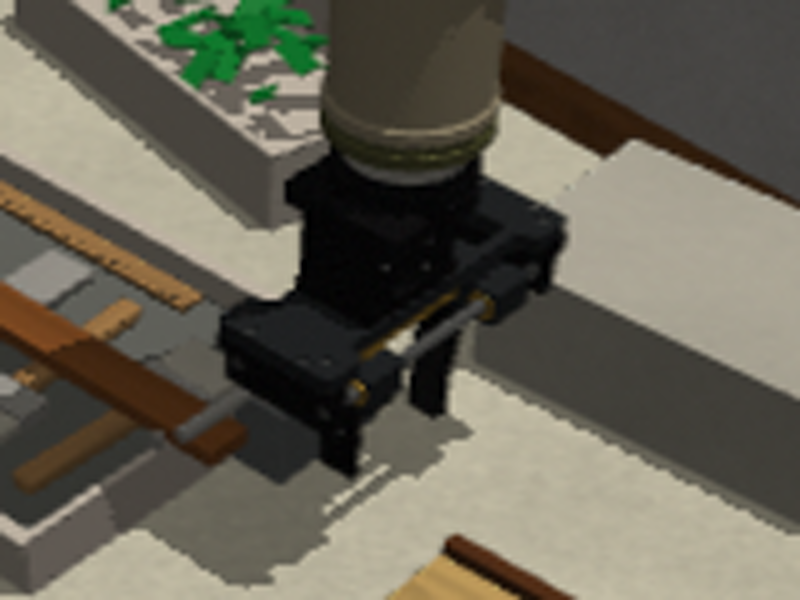

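View pics/t3.png

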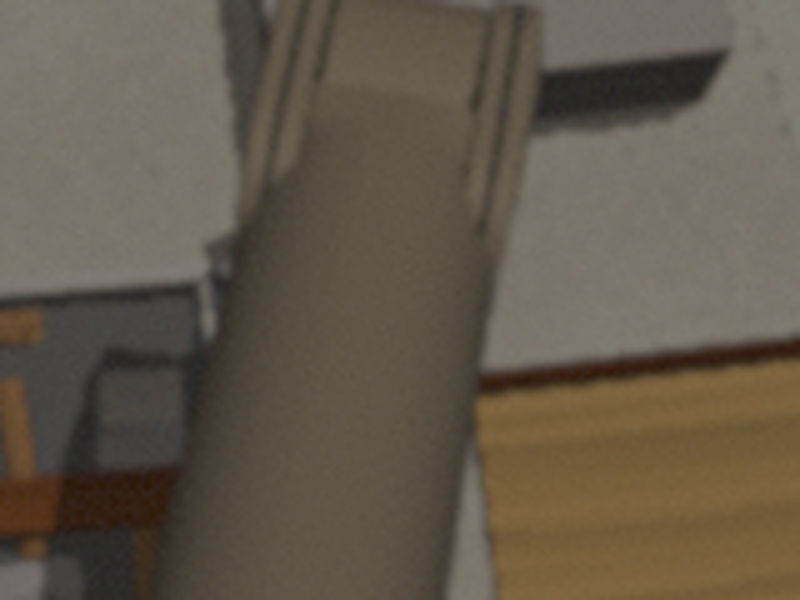

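Request:
apply_moves --series '[-0.1,0.7,0.5,0.003,0,0.01,0,0,0,0,0,0]'

```text
time: 4.15
position: [0.6518, -0.0133, 0.0476]
tcp_rot: [-1.571, -0.008, 0.113]
force: [0.1, 0.5, -0.7]
grip_width: 0.699
```

Request:
apply_moves --series '[0,0,0,0,0,0,0,0,0,0,0,0,0,0,0,0,0,0,0,0,0,0,0,0]' --claw 0

```text
time: 4.65
position: [0.6522, -0.0133, 0.0487]
tcp_rot: [-1.571, -0.01, 0.113]
force: [-2.3, 0.2, 0.9]
grip_width: 0.329
```

Request:
apply_moves --series '[0,0,-0.4,0,0.008,0,0,0,0,0,0,0,0,0,0,0,0,0]'

```text
time: 5.03
position: [0.6501, -0.0138, 0.0462]
tcp_rot: [-1.568, 0.003, 0.112]
force: [-1.6, 0.8, 2.7]
grip_width: 0.247
```

Request:
apply_moves --series '[0,0.1,0.84,0,0,0,0,0.2,0.82,0,0,0,0,0.33,0.78,0,0,0,-0.05,0.46,0.71,0,0,0]'

```text
time: 5.52
position: [0.6483, -0.004, 0.0774]
tcp_rot: [-1.57, 0.007, 0.111]
force: [0.5, -1.9, -5.9]
grip_width: 0.247
```

Request:
apply_moves --series '[-0.05,0.57,0.63,0,0,0,-0.07,0.65,0.52,0,0,0,-0.08,0.74,0.42,0,0,0,-0.09,0.79,0.29,0,0,0,0,0,0,0,0,0]'

```text
time: 6.15
position: [0.6455, 0.0235, 0.0989]
tcp_rot: [-1.573, 0.006, 0.11]
force: [1.1, -1.3, -3.7]
grip_width: 0.244
```

Run:
```python
from h import *
snap("side","s4",(300,130,460,250),5)
```

```text
(no output)
```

View pics/s4.png

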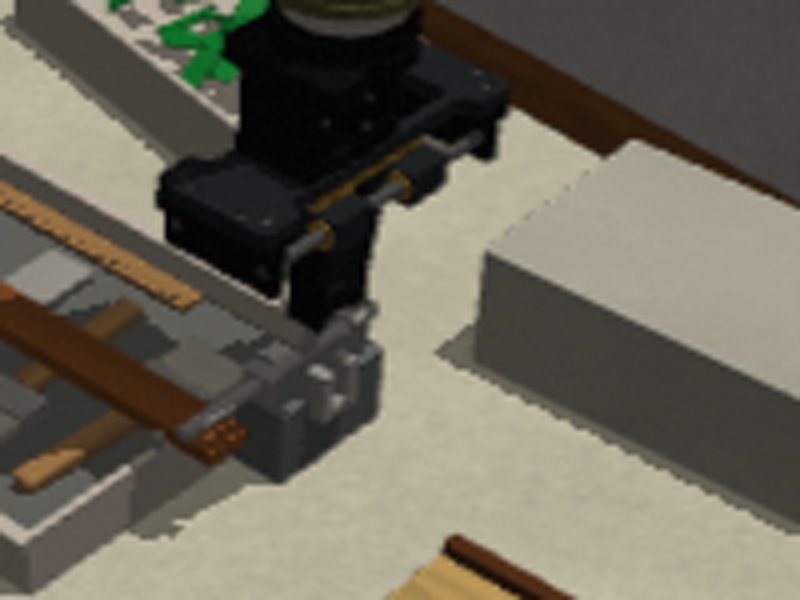

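The handle is up and clear of the cheeks. Next I draw the bolt along the crate's +x.

Request:
apply_moves --series '[1.0,0.11,0,0,0,0,1.0,0.11,0,0,0,0,1.0,0.11,0,0,0,0,1.0,0.11,0,0,0,0,0.9,0.1,0,0,0,0,0.5,0.05,0,0,0,0,0.3,0.03,0,0,0,0]'

```text
time: 7.08
position: [0.6997, 0.0277, 0.0976]
tcp_rot: [-1.572, 0.024, 0.107]
force: [-22.3, -4.4, 12.9]
grip_width: 0.246
```

Request:
apply_moves --series '[0,0,0,0,-0.018,0,0,0,0,0,0,0]'

```text
time: 7.32
position: [0.6986, 0.0282, 0.0983]
tcp_rot: [-1.572, 0.009, 0.107]
force: [-1.6, -0.9, 0.6]
grip_width: 0.251
```

Request:
apply_moves --series '[0,0,0,0,0,0,0,0,0,0,0,0,0,0,0,0,0,0,0,0,3,0,0,0,0,0,5,0,0,0,-3,3,3,0,0,0,-5,3,0,0,0,0,-5,3,0,0,0,0,0,0,0,0,0,0]' --claw 60

```text
time: 8.45
position: [0.5667, 0.1238, 0.2109]
tcp_rot: [-1.568, 0.005, 0.11]
force: [0.6, -0.5, -0.4]
grip_width: 0.601
```

Run:
```python
from h import *
snap("side","s5",(280,130,440,250),5);snap("top","t5",(165,100,365,250),4)
```

```text
(no output)
```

View pics/s5.png

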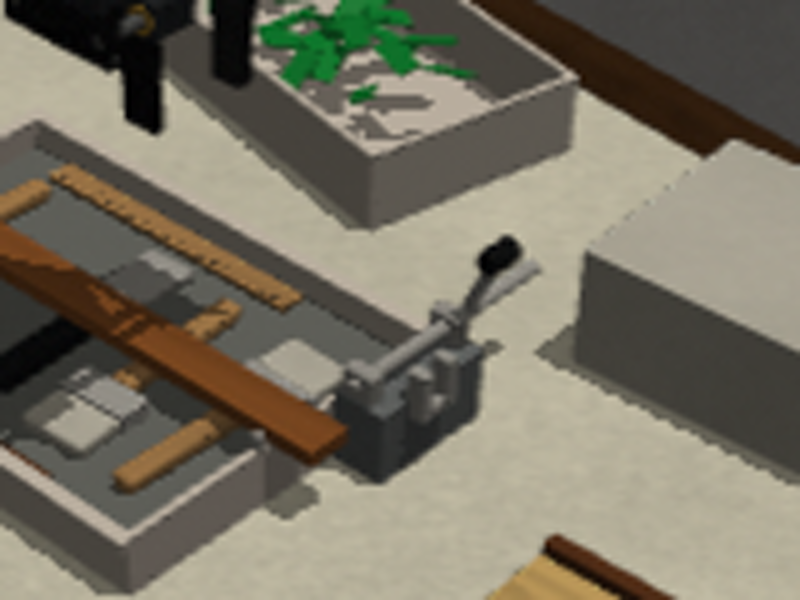

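View pics/t5.png

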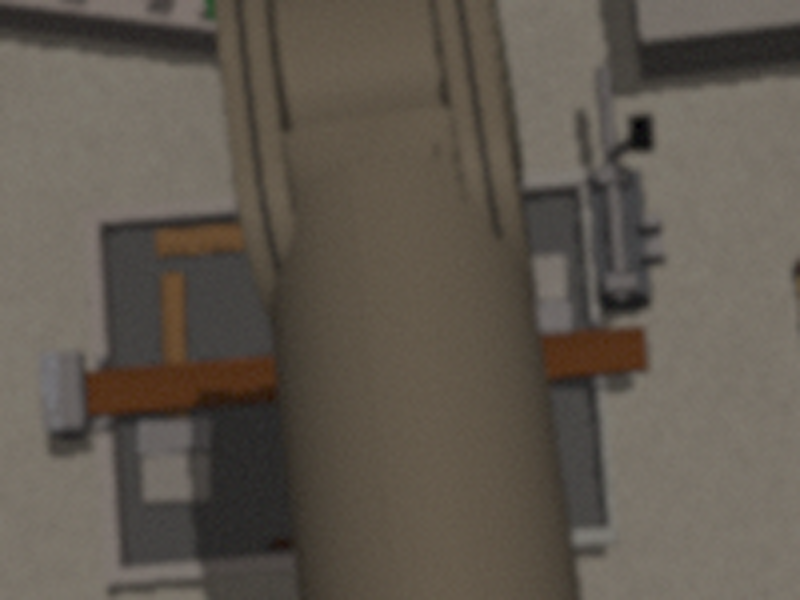

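Run:
```python
from h import *
d=np.load("poses.npz");p=d["c"];b=d["b"]
print("bar",T(p,[0,-.009,.04]))
for uv in((390,264),(395,262),(330,264),(470,264),(425,308),(490,283)): print(uv,ray("top",uv,0))
print("board corners",T(b,box(-.095,.095,-.14,.14,.008)))
print("crate corners",T(p,box(-.12,.12,-.165,.165,.008)))
print(ctrl.observe()["joints"])
```

```text
bar [[0.55421538 0.2020859  0.04      ]]
(390, 264) [ 0.37743624 -0.16184688  0.        ]
(395, 262) [ 0.3832045  -0.17528408  0.        ]
(330, 264) [3.72976629e-01 1.86402720e-04 0.00000000e+00]
(470, 264) [ 0.38340259 -0.37862541  0.        ]
(425, 308) [ 0.26213847 -0.25788568  0.        ]
(490, 283) [ 0.33367529 -0.43295536  0.        ]
board corners [[ 0.48376937 -0.38908913  0.008     ]
 [ 0.67195016 -0.3628595   0.008     ]
 [ 0.63329597 -0.08554046  0.008     ]
 [ 0.44511519 -0.11177008  0.008     ]]
crate corners [[0.45247026 0.03361059 0.008     ]
 [0.69095578 0.06053003 0.008     ]
 [0.65394155 0.38844763 0.008     ]
 [0.41545603 0.36152818 0.008     ]]
[-0.68241625  0.25670996  0.47401     1.61546452 -0.1213103   1.30210538
 -0.08367477]
```

Request:
apply_moves --series '[-0.6,3.5,-2,0,0,0,-0.6,4,-3,0,0,0,0,0,-4,0,0,0,0,0,-3,0,0,0,0,0,-2,0,0,0,0,0,0,0,0,0,0,0,0,0,0,0]' --claw 70

```text
time: 9.43
position: [0.5672, 0.1897, 0.0678]
tcp_rot: [-1.575, -0.003, 0.091]
force: [0.6, -0.4, 0.3]
grip_width: 0.705
```

Request:
apply_moves --series '[-1.3,1.2,-0.5,0.004,0.003,0.02,0,0,0,0,0,0,0,0,-1,0,0,0,0,0,-1,0,0,0,0,0,0,0,0,0]'

```text
time: 10.05
position: [0.5545, 0.2031, 0.0432]
tcp_rot: [-1.569, -0.004, 0.113]
force: [0.8, -0.3, 0.1]
grip_width: 0.697
```

Request:
apply_moves --series '[0,0,-0.4,0,0,0,0,0,0,0,0,0]'

```text
time: 10.3
position: [0.5547, 0.2028, 0.0388]
tcp_rot: [-1.569, -0.004, 0.113]
force: [0.1, 0.2, -0.3]
grip_width: 0.701
```

Request:
apply_moves --series '[0,0,0,0,0,0,0,0,0,0,0,0,0,0,0,0,0,0,0,0,0,0,0,0,0,0,0,0,0,0]' --claw 0

```text
time: 10.92
position: [0.555, 0.2029, 0.0393]
tcp_rot: [-1.569, -0.004, 0.112]
force: [0.1, 0.6, -1.2]
grip_width: 0.337
```

Request:
apply_moves --series '[0.06,-0.5,0,0,0,0,0.06,-0.5,0,0,0,0,0.06,-0.5,0,0,0,0,0.06,-0.5,0,0,0,0,0,0,0,0,0,0]'

```text
time: 11.55
position: [0.5575, 0.1808, 0.0392]
tcp_rot: [-1.569, -0.004, 0.112]
force: [0.8, 0.0, -0.6]
grip_width: 0.339
```

Request:
apply_moves --series '[0,0,1,0,0,0,0,0,1,0,0,0,0,0,2,0,0,0,0,0,3,0,0,0,0,0,3,0,0,0,0,0,0,0,0,0]'

```text
time: 12.3
position: [0.5576, 0.1817, 0.1459]
tcp_rot: [-1.568, -0.006, 0.113]
force: [0.3, 0.8, -1.0]
grip_width: 0.338
```

Run:
```python
from h import *
snap("side","s6",(180,60,440,255),3)
```

```text
(no output)
```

View pics/s6.png

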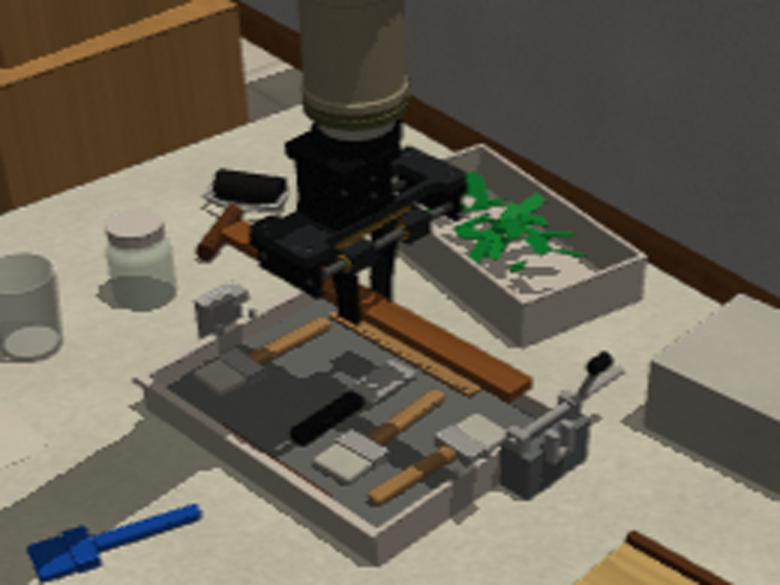

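Request:
apply_moves --series '[-2.1,-4.7,0.2,0,0,0,-2.1,-4.7,0.2,0,0,0,-2.1,-4.7,0,0,0,0,-2.1,-4.7,0,0,0,0,-2.1,-4.7,0,0,0,0,-2.1,-4.7,0,0,0,0,-2.1,-4.7,0,0,0,0,-2,-4,0,0,0,0,0,0,-2,0,0,0,0,0,0,0,0,0]'

```text
time: 13.6
position: [0.377, -0.196, 0.1202]
tcp_rot: [-1.568, 0.005, 0.116]
force: [-0.1, 0.4, -1.3]
grip_width: 0.338
```

Request:
apply_moves --series '[0.8,-0.4,-3,0,-0.005,0,0,0,-3,0,0,0,0,0,-2.5,0,0,0,0,0,-1.2,0,0,0,0,0,-0.5,0,0,0,0,0,0,0,0,0]'

```text
time: 14.35
position: [0.3877, -0.1978, 0.0174]
tcp_rot: [-1.568, -0.001, 0.121]
force: [-0.7, 0.2, -0.6]
grip_width: 0.34
```

Request:
apply_moves --series '[0,0,-0.7,0,0,0,0,0,-0.3,0,0,0,0,0,-0.2,0,0,0,0,0,0,0,0,0]'

```text
time: 14.85
position: [0.389, -0.1978, 0.0061]
tcp_rot: [-1.568, -0.004, 0.122]
force: [-1.0, 0.3, -0.7]
grip_width: 0.341
```

Request:
apply_moves --series '[0,0,-0.3,0,0,0,0,0,-0.2,0,0,0,0,0,0,0,0,0]'

```text
time: 15.22
position: [0.389, -0.1978, 0.0008]
tcp_rot: [-1.568, -0.004, 0.122]
force: [0.4, -0.2, -1.8]
grip_width: 0.338
```

Request:
apply_moves --series '[0,0,0,0,0,0,0,0,0,0,0,0,0,0,2,0,0,0,0,0,4,0,0,0,0,0,6,0,0,0,0,0,6,0,0,0,0,0,0,0,0,0]' --claw 80

```text
time: 16.1
position: [0.3881, -0.1986, 0.1869]
tcp_rot: [-1.57, -0.004, 0.12]
force: [0.3, 0.8, -0.3]
grip_width: 0.797
```

Run:
```python
from h import *
snap("side","s7");snap("top","t7");im=cv2.imread("pics/t7.png");save(im,"t7c",(165,125,365,255),4);im=cv2.imread("pics/s7.png");save(im,"s7c",(215,140,395,260),4)
```

```text
(no output)
```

View pics/t7.png

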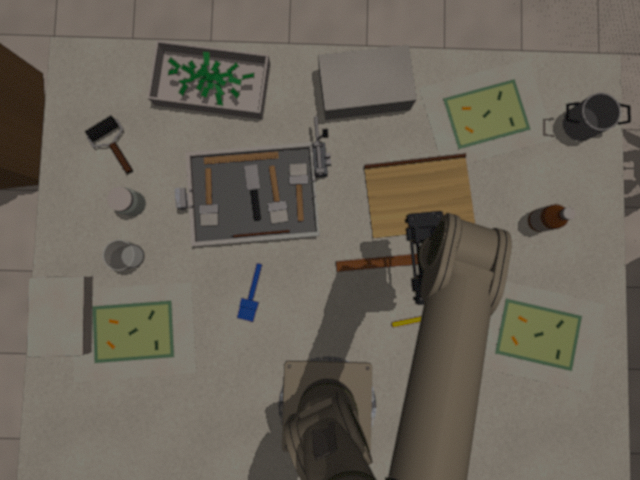

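View pics/t7c.png

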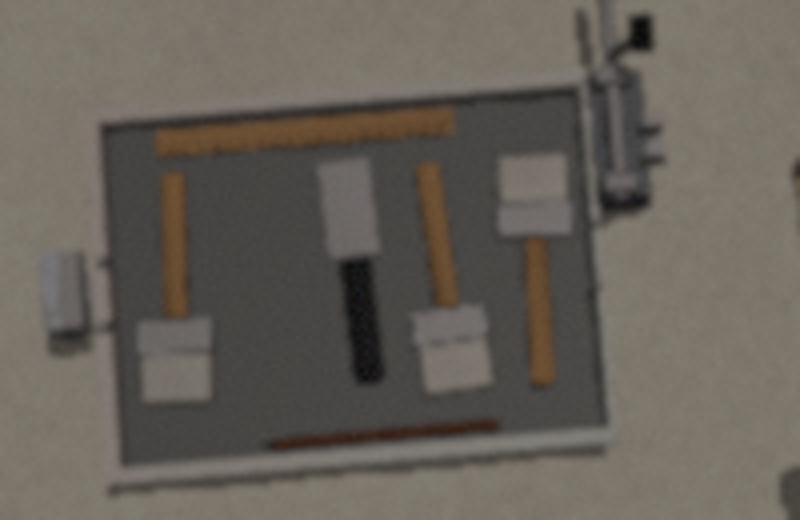

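View pics/s7.png

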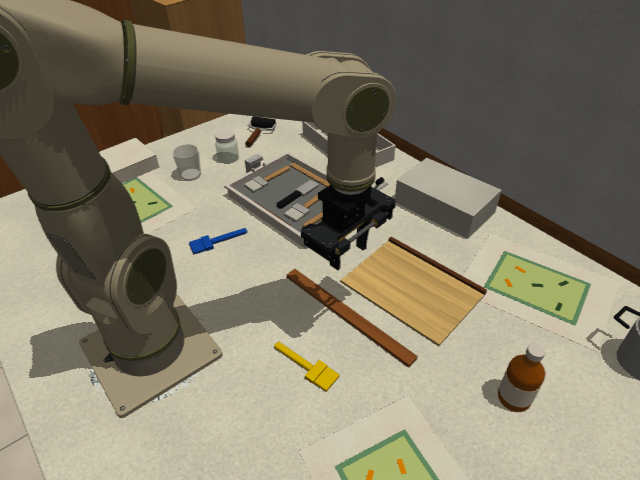

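View pics/s7c.png

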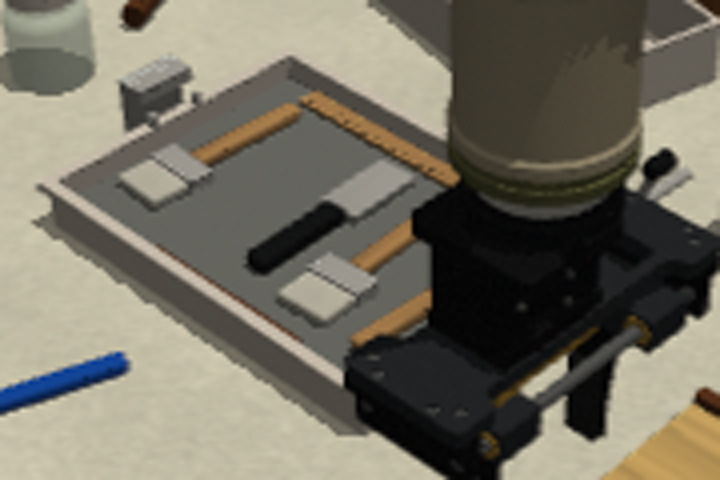

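The bar lies flat and clear on the table. With it off, the crate holds exactly three white-bristled brushes, in top crop pixels:
- A: butt (172,172), tip (176,402)
- B: butt (428,163), tip (458,391)
- C: butt (542,385), tip (532,153)

All three match the description, with plain wood handles and white bristles. The scraper is black with bare steel, and the decoys are blue and yellow.

```bash
cat >> h.py <<'E'
def brush(butt,tip,z=.032,n="top"):
    a=ray(n,butt,z);b=ray(n,tip,z);d=b-a
    yaw=np.arctan2(d[1],d[0]); L=np.hypot(*d[:2])
    return a[:2]+d[:2]/2,yaw,L
def tc(x,y,o=(165,125)): return (o[0]+(x+.5)/4-.5,o[1]+(y+.5)/4-.5)
E
python3 - <<'E'
from h import *
d=np.load("poses.npz");p=d["c"];b=d["b"]
for k,a,t in(("A",(172,172),(176,402)),("B",(428,163),(458,391)),("C",(542,385),(532,153))):
    c,y,L=brush(tc(*a),tc(*t)); cc=T((0,0,-p[2]),[c[0]-p[0],c[1]-p[1],0])[0]
    print(k,np.round(c,4),"yaw",round(y,3),"jaw",round(y-np.pi/2,3),round(y+np.pi/2,3),"L",round(L,4),"crate",np.round(cc,4))
for yy in(.08,0,-.08): print("place",T(b,[.005,yy,.008]))
print("jaw place",b[2]-np.pi/2,b[2]+np.pi/2, ctrl.observe()["joints"])
E
```

```text
A [0.5427 0.3283] yaw -3.077 jaw -4.648 -1.506 L 0.1539 crate [0.0027 0.1177 0.    ]
B [0.5546 0.1507] yaw -2.976 jaw -4.547 -1.405 L 0.1543 crate [-0.0054 -0.0601  0.    ]
C [0.5618 0.0885] yaw 0.075 jaw -1.496 1.646 L 0.1559 crate [-0.0052 -0.1227  0.    ]
place [[ 0.55244075 -0.15739052  0.008     ]]
place [[ 0.5634848  -0.23662454  0.008     ]]
place [[ 0.57452885 -0.31585855  0.008     ]]
jaw place -1.4323033790212323 1.7092892745685608 [-0.47364052 -0.15089177  0.79366411  2.02056089  0.11253426  1.23211763
  0.39685649]
```

Request:
apply_moves --series '[1.8,2.8,0,0,0,-0.16,1.8,2.8,0,0,0,-0.16,1.8,2.8,0,0,0,-0.16,1.8,2.8,0,0,0,-0.16,1.8,2.8,0,0,0,-0.16,1.7,2.8,0,0,0,-0.16,1.7,2.8,0,0,0,-0.16,1.7,2.8,0,0,0,-0.16,1.6,2.8,0,0,0,-0.16,1.5,2.8,0,0,0,-0.16,0,0,0,0,0,0]' --claw 34

```text
time: 17.58
position: [0.5527, 0.0893, 0.1624]
tcp_rot: [-1.594, 0.011, -1.539]
force: [0.2, -1.1, 0.5]
grip_width: 0.341
```

```bash
cat > need.py <<'E'
import sys
from h import *
x,y,z,w=map(float,sys.argv[1:5]); s=ctrl.observe()
Rc=R.from_euler("xyz",s["tcp_rot"]);Rd=R.from_euler("xyz",[-np.pi/2,0,w])
print("cm",np.round((np.array([x,y,z])-s["position"])*100,2),"rv",np.round((Rd*Rc.inv()).as_rotvec(),3),"j7",round(s["joints"][6],2),s["time"])
E
python3 need.py .562 .0885 .023 -1.496
```

```text
cm [  0.93  -0.08 -13.94] rv [-0.01  -0.023  0.043] j7 -1.64 17.575
```

Request:
apply_moves --series '[0.9,-0.1,-3,-0.01,-0.023,0.043,0,0,-4,0,0,0,0,0,-3,0,0,0,0,0,-1,0,0,0,0,0,0,0,0,0]'

```text
time: 18.2
position: [0.5579, 0.0822, 0.0443]
tcp_rot: [-1.579, -0.006, -1.491]
force: [0.4, 0.5, -0.2]
grip_width: 0.341
```

```bash
python3 need.py .562 .0885 .023 -1.496
python3 - <<'E'
from h import *
im=get_image("side")[:,:,::-1].copy();save(im,"s8",(240,140,400,260),5)
E
```

```text
cm [ 0.41  0.63 -2.13] rv [ 0.007 -0.008 -0.005] j7 -1.53 18.2
```

View pics/s8.png

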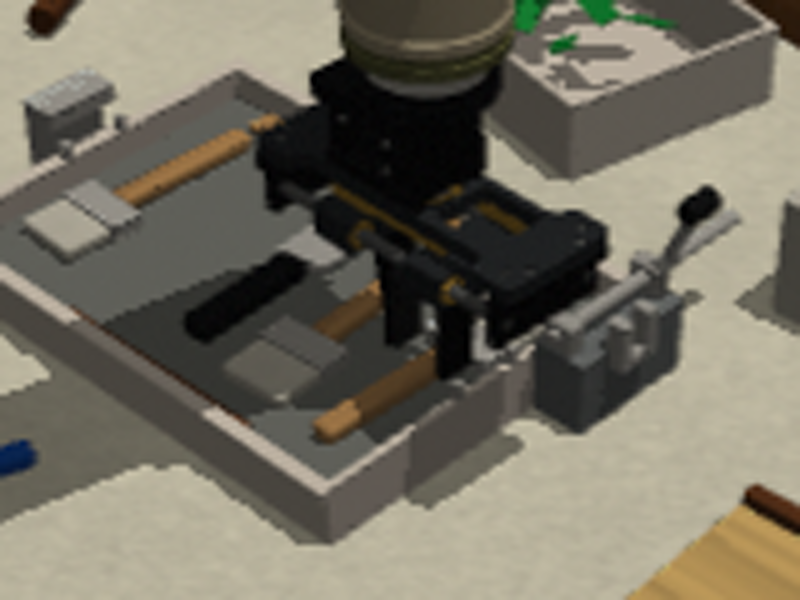

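Request:
apply_moves --series '[0.4,0.6,0,0.007,-0.008,-0.005,0,0,0,0,0,0]'

```text
time: 18.5
position: [0.5638, 0.089, 0.0468]
tcp_rot: [-1.566, 0.002, -1.496]
force: [0.6, -0.3, -0.1]
grip_width: 0.337
```

```bash
python3 need.py .562 .0885 .023 -1.496
```

```text
cm [-0.18 -0.05 -2.38] rv [-0.002  0.005  0.   ] j7 -1.54 18.5
```

Request:
apply_moves --series '[-0.1,-0.05,-1,0,0.003,0,0,0,-0.8,0,0,0,0,0,-0.3,0,0,0,0,0,0,0,0,0]'

```text
time: 19.0
position: [0.5629, 0.0887, 0.0248]
tcp_rot: [-1.569, 0.003, -1.496]
force: [0.7, -0.2, 0.7]
grip_width: 0.337
```

Request:
apply_moves --series '[0,0,-0.2,0,0,0,0,0,0,0,0,0,0,0,0,0,0,0,0,0,0,0,0,0,0,0,0,0,0,0]' --claw 0

```text
time: 19.62
position: [0.5631, 0.0886, 0.0229]
tcp_rot: [-1.568, 0.003, -1.496]
force: [0.3, -1.0, -0.3]
grip_width: 0.183
```

Request:
apply_moves --series '[0,0,2,0,0,0,0,0,3,0,0,0,0,0,4,0,0,0,0,0,3,0,0,0,0,0,0,0,0,0]'

```text
time: 20.25
position: [0.5636, 0.0878, 0.1524]
tcp_rot: [-1.565, 0.003, -1.498]
force: [0.3, 0.3, -0.4]
grip_width: 0.178
```

```bash
python3 need.py .5524 -.1574 .012 -1.432
python3 - <<'E'
from h import *
im=get_image("side")[:,:,::-1].copy();save(im,"s9",(240,120,400,240),5)
E
```

```text
cm [ -1.12 -24.52 -14.04] rv [-0.004  0.006  0.066] j7 -1.6 20.25
```

View pics/s9.png

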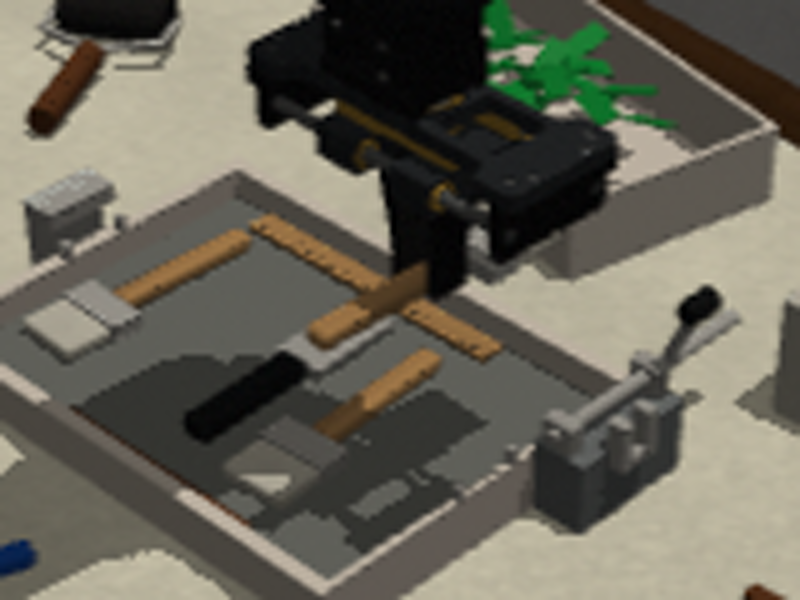

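Request:
apply_moves --series '[-0.2,-4,0,0,0,0.02,-0.2,-4,0,0,0,0.02,-0.2,-4.5,0,0,0,0.02,-0.2,-4.5,0,0,0,0.005,-0.2,-4.5,0,0,0,0,-0.1,-2.5,-1,0,0,0,0,0,-3,0,0,0,0,0,-3,0,0,0,0,0,0,0,0,0]'

```text
time: 21.42
position: [0.5451, -0.1596, 0.075]
tcp_rot: [-1.576, 0.003, -1.43]
force: [0.2, 0.1, 0.6]
grip_width: 0.18
```

```bash
python3 need.py .5524 -.1574 .012 -1.432
```

```text
cm [ 0.73  0.22 -6.3 ] rv [-0.003 -0.006 -0.002] j7 -1.0 21.425
```

Request:
apply_moves --series '[0.7,0.2,-1,-0.003,-0.006,0,0,0,-2,0,0,0,0,0,-1.5,0,0,0,0,0,-0.5,0,0,0,0,0,0,0,0,0]'

```text
time: 22.05
position: [0.5536, -0.1569, 0.0234]
tcp_rot: [-1.568, -0.001, -1.429]
force: [-1.1, 0.3, -0.1]
grip_width: 0.18
```

```bash
python3 need.py .5524 -.1574 .012 -1.432;python3 - <<'E'
from h import *
im=get_image("side")[:,:,::-1].copy();save(im,"s10",(330,190,490,310),5)
E
```

```text
cm [-0.12 -0.05 -1.14] rv [ 0.001  0.002 -0.003] j7 -0.97 22.05
```

View pics/s10.png

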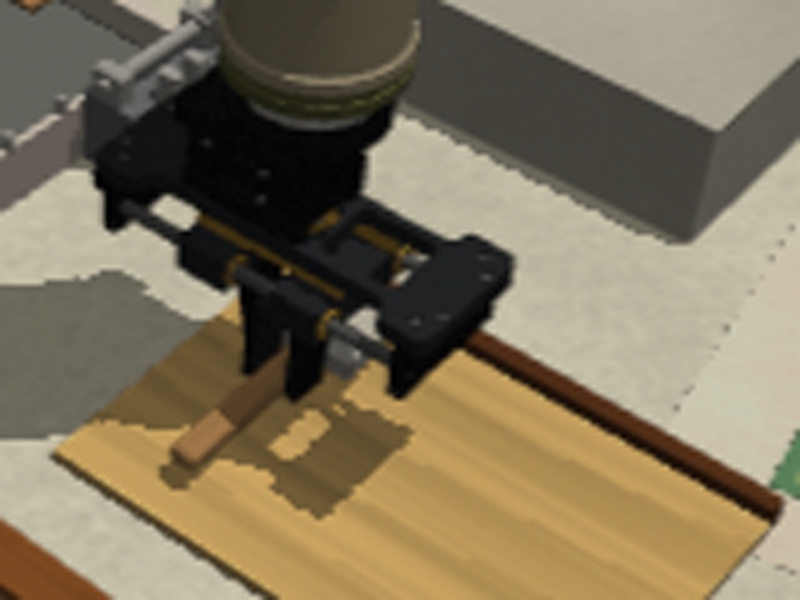

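Request:
apply_moves --series '[-0.1,0,-0.7,0,0,0,0,0,-0.3,0,0,0,0,0,-0.1,0,0,0,0,0,0,0,0,0]'

```text
time: 22.6
position: [0.5533, -0.1572, 0.0129]
tcp_rot: [-1.566, -0.001, -1.429]
force: [-0.3, 0.3, -0.7]
grip_width: 0.183
```

Request:
apply_moves --series '[0,0,-0.15,0,0,0,0,0,0,0,0,0]'

```text
time: 22.85
position: [0.5535, -0.1572, 0.0115]
tcp_rot: [-1.566, -0.001, -1.429]
force: [-0.1, 0.0, -0.2]
grip_width: 0.178
```

Request:
apply_moves --series '[0,0,0,0,0,0,0,0,0,0,0,0,0,0,2,0,0,0,0,0,4,0,0,0,0,0,6,0,0,0,0,0,0,0,0,0]' --claw 40

```text
time: 23.6
position: [0.5537, -0.1581, 0.1396]
tcp_rot: [-1.564, -0.003, -1.431]
force: [0.5, -0.2, -0.9]
grip_width: 0.396
```

Run:
```python
from h import *
im=get_image("top")[:,:,::-1].copy();save(im,"t11",(165,125,365,255),4)
im=get_image("side")[:,:,::-1].copy();save(im,"s11",(240,140,500,335),3)
```

```text
(no output)
```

View pics/t11.png

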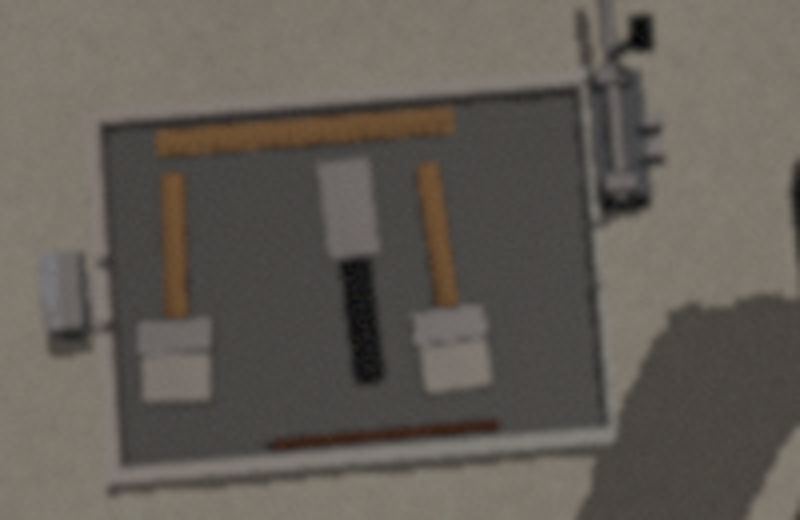

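View pics/s11.png

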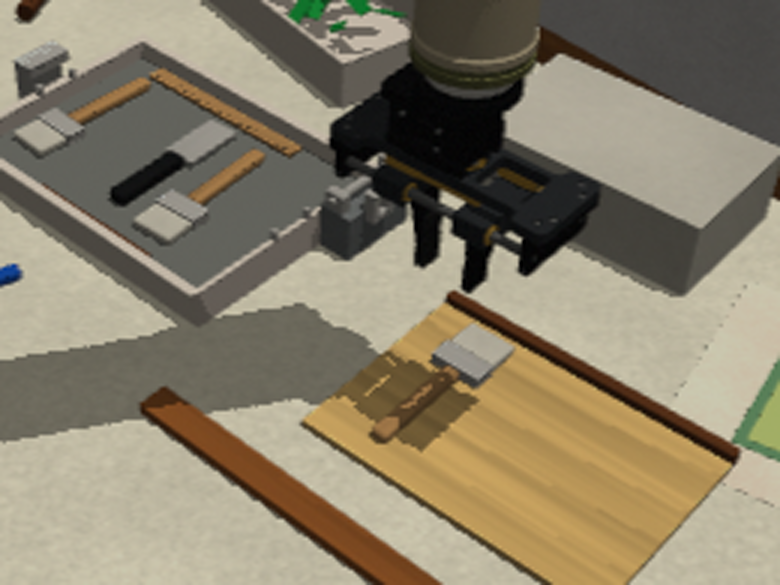

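Request:
apply_moves --series '[0,2.6,0.5,0,0,0.18,0,2.6,0.5,0,0,0.18,0,2.6,0.5,0,0,0.18,0,2.6,0,0,0,0.18,0,2.6,0,0,0,0.18,0,2.6,0,0,0,0.18,0,2.6,0,0,0,0.18,0,2.6,0,0,0,0.18,0,2.6,0,0,0,0.18,0,2.6,0,0,0,0.18,0,2.6,0,0,0,0.18,0,2.3,0,0,0,0.18]'

```text
time: 25.2
position: [0.5407, 0.1585, 0.1378]
tcp_rot: [-1.579, 0.019, 0.796]
force: [0.8, 0.4, 0.3]
grip_width: 0.4
```

```bash
python3 need.py .5546 .1507 .1 1.737
```

```text
cm [ 1.39 -0.78 -3.78] rv [0.021 0.002 0.941] j7 0.46 25.2
```

Request:
apply_moves --series '[0.3,-0.2,0,0.004,0,0.18,0.3,-0.2,0,0.004,0,0.18,0.3,-0.2,-1,0.004,0,0.18,0.2,0,-1,0.004,0,0.18,0.2,0,-1,0.004,0,0.18,0,0,0,0,0,0]'

```text
time: 25.95
position: [0.5485, 0.1537, 0.0996]
tcp_rot: [-1.561, 0.006, 1.728]
force: [0.2, 0.1, 0.1]
grip_width: 0.399
```

```bash
python3 need.py .5546 .1507 .023 1.737
python3 - <<'E'
from h import *
im=get_image("side")[:,:,::-1].copy();save(im,"s12",(240,140,400,260),5)
E
```

```text
cm [ 0.61 -0.3  -7.66] rv [ 0.007 -0.009  0.009] j7 1.4 25.95
```

View pics/s12.png

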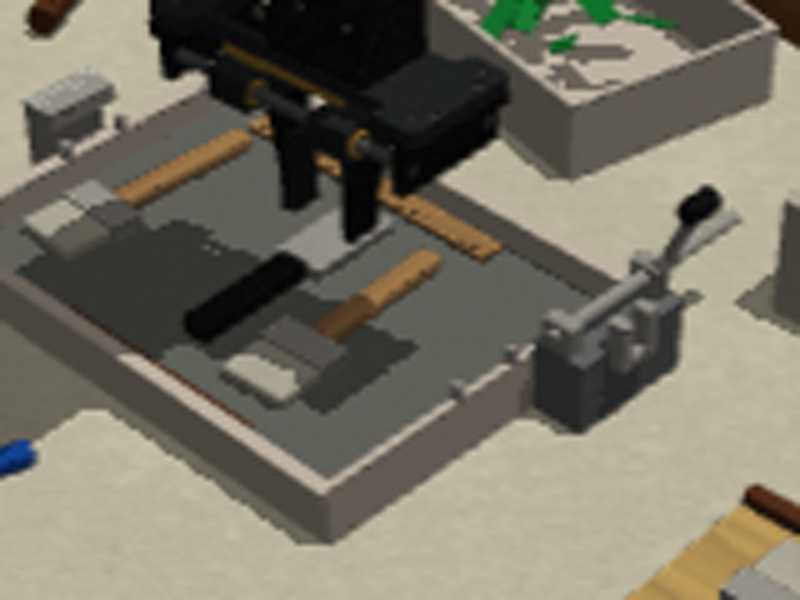

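Request:
apply_moves --series '[0.6,-0.3,-1.5,0.007,-0.009,0.009,0,0,-2,0,0,0,0,0,-0.8,0,0,0,0,0,0,0,0,0]' --claw 34

```text
time: 26.5
position: [0.5548, 0.1512, 0.0572]
tcp_rot: [-1.572, -0.0, 1.72]
force: [0.9, -0.1, -0.1]
grip_width: 0.342
```

```bash
python3 need.py .5546 .1507 .023 1.737
```

```text
cm [-0.02 -0.05 -3.42] rv [-0.     0.001  0.017] j7 1.41 26.5
```

Request:
apply_moves --series '[0,-0.05,-1.2,0,0,0.015,0,0,-1.2,0,0,0,0,0,-0.5,0,0,0,0,0,-0.2,0,0,0,0,0,0,0,0,0]'

```text
time: 27.12
position: [0.5554, 0.151, 0.0252]
tcp_rot: [-1.573, -0.0, 1.735]
force: [-0.3, -0.0, 0.9]
grip_width: 0.34
```

```bash
python3 need.py .5546 .1507 .023 1.737
```

```text
cm [-0.08 -0.03 -0.22] rv [-0.001  0.003  0.002] j7 1.43 27.125
```

Request:
apply_moves --series '[0,0,-0.2,0,0,0,0,0,0,0,0,0,0,0,0,0,0,0,0,0,0,0,0,0,0,0,0,0,0,0]' --claw 0

```text
time: 27.75
position: [0.5558, 0.1511, 0.0238]
tcp_rot: [-1.574, -0.001, 1.734]
force: [0.4, 0.0, -0.5]
grip_width: 0.178
```

Request:
apply_moves --series '[0,0,2,0,0,0,0,0,3,0,0,0,0,0,4,0,0,0,0,0,3,0,0,0,0,0,0,0,0,0]'

```text
time: 28.38
position: [0.5548, 0.1507, 0.1469]
tcp_rot: [-1.573, -0.0, 1.734]
force: [-0.1, 0.0, -0.5]
grip_width: 0.18
```

```bash
python3 need.py .5635 -.2366 .1 -1.432;python3 - <<'E'
from h import *
im=get_image("side")[:,:,::-1].copy();save(im,"s13",(240,120,400,240),5)
E
```

```text
cm [  0.87 -38.73  -4.69] rv [-3.000e-03 -1.000e-03  3.117e+00] j7 1.41 28.375
```

View pics/s13.png

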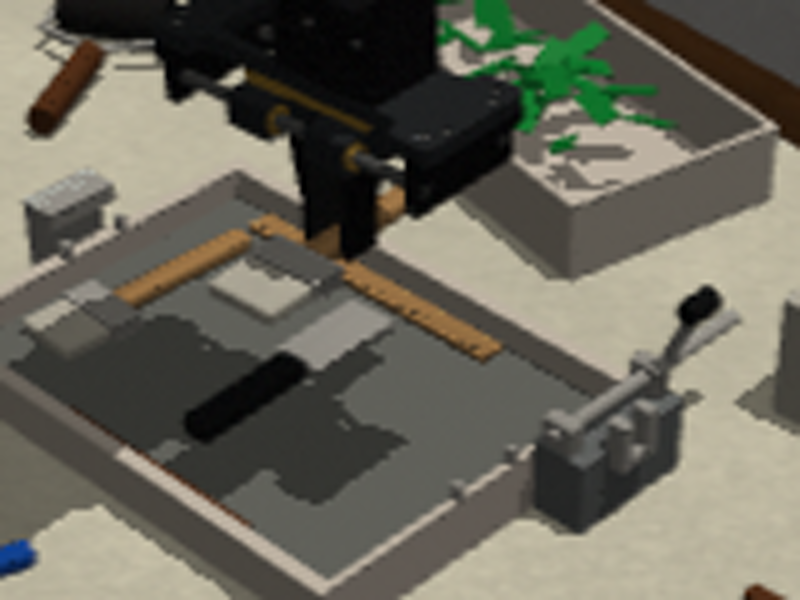

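Request:
apply_moves --series '[0.2,-3.2,0.5,0,0,-0.176,0.2,-3.2,0.5,0,0,-0.176,0.1,-3.2,0.5,0,0,-0.176,0.1,-3.2,0,0,0,-0.176,0.1,-3.2,0,0,0,-0.176,0.1,-3.2,0,0,0,-0.176,0.1,-3.2,0,0,0,-0.176,0,-3.2,0,0,0,-0.176,0,-3.2,0,0,0,-0.176,0,-3.2,0,0,0,-0.176,0,-3.2,0,0,0,-0.176,0,-3,0,0,0,-0.176]'

```text
time: 29.92
position: [0.5535, -0.24, 0.1434]
tcp_rot: [-1.562, 0.018, -0.441]
force: [0.1, 0.6, -0.7]
grip_width: 0.177
```

```bash
python3 need.py .5635 -.2366 .1 -1.432
```

```text
cm [ 1.    0.34 -4.34] rv [-0.021 -0.004 -0.991] j7 0.08 29.925
```

Request:
apply_moves --series '[0.2,0,0,-0.004,0,-0.18,0.2,0.1,0,-0.004,0,-0.18,0.2,0.1,-1,-0.004,0,-0.18,0.2,0,-1,-0.004,0,-0.18,0.1,0,-1,-0.004,0,-0.18,0,0,0,0,0,-0.08,0,0,0,0,0,0]'

```text
time: 30.8
position: [0.5562, -0.2409, 0.1022]
tcp_rot: [-1.588, 0.007, -1.459]
force: [-0.3, -0.3, -0.7]
grip_width: 0.176
```

```bash
python3 need.py .5635 -.2366 .012 -1.432;python3 - <<'E'
from h import *
im=get_image("side")[:,:,::-1].copy();save(im,"s14",(330,190,490,310),5)
E
```

```text
cm [ 0.73  0.43 -9.02] rv [-0.005 -0.018  0.027] j7 -0.85 30.8
```

View pics/s14.png

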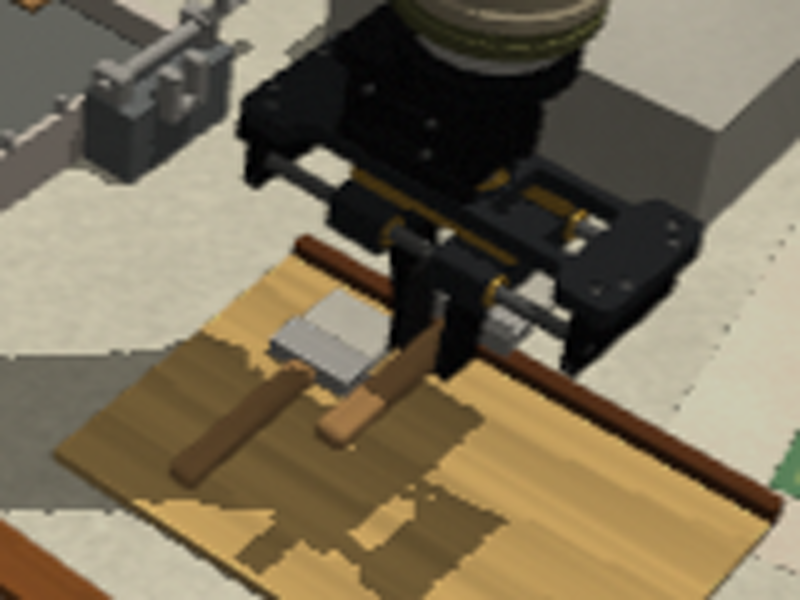

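Request:
apply_moves --series '[0.7,0.4,-1.5,-0.005,-0.018,0.027,0,0,-2.5,0,0,0,0,0,-2.2,0,0,0,0,0,-1,0,0,0,0,0,0,0,0,0]'

```text
time: 31.48
position: [0.5628, -0.2367, 0.0273]
tcp_rot: [-1.571, 0.0, -1.421]
force: [-0.3, -0.7, -0.0]
grip_width: 0.178
```

```bash
python3 need.py .5635 -.2366 .012 -1.432
```

```text
cm [ 0.07  0.01 -1.53] rv [-0.    -0.001 -0.011] j7 -0.77 31.475
```

Request:
apply_moves --series '[0,0,-0.7,0,0,-0.01,0,0,-0.5,0,0,0,0,0,-0.2,0,0,0,0,0,0,0,0,0]'

```text
time: 31.98
position: [0.5638, -0.2371, 0.0142]
tcp_rot: [-1.569, -0.001, -1.431]
force: [0.3, -0.4, 0.1]
grip_width: 0.18
```

Request:
apply_moves --series '[0,0,-0.2,0,0,0,0,0,0,0,0,0]'

```text
time: 32.22
position: [0.564, -0.2372, 0.0124]
tcp_rot: [-1.569, -0.001, -1.431]
force: [0.0, -0.8, -0.1]
grip_width: 0.18
```

Request:
apply_moves --series '[0,0,0,0,0,0,0,0,0,0,0,0,0,0,2,0,0,0,0,0,4,0,0,0,0,0,6,0,0,0,0,0,0,0,0,0]' --claw 40

```text
time: 32.98
position: [0.5641, -0.2383, 0.1406]
tcp_rot: [-1.566, -0.003, -1.432]
force: [0.1, -0.8, -0.7]
grip_width: 0.399
```

Run:
```python
from h import *
im=get_image("top")[:,:,::-1].copy();save(im,"t15",(165,125,365,255),4)
im=get_image("side")[:,:,::-1].copy();save(im,"s15",(240,140,500,335),3)
```

```text
(no output)
```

View pics/t15.png

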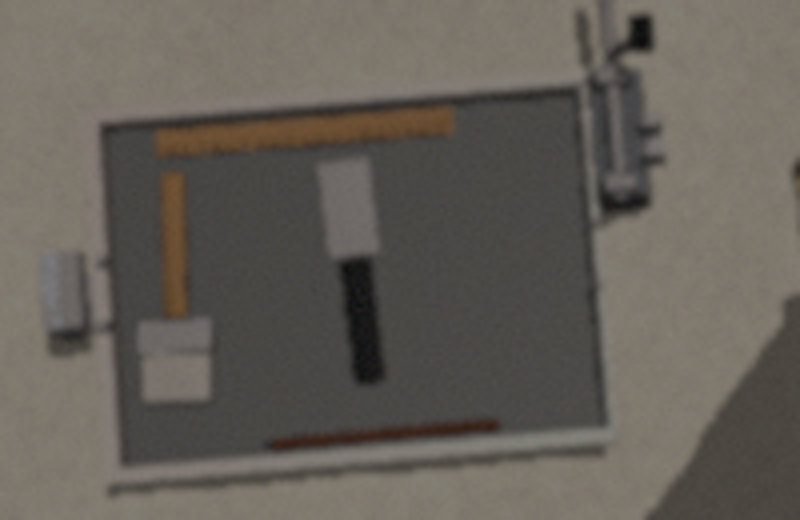

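View pics/s15.png

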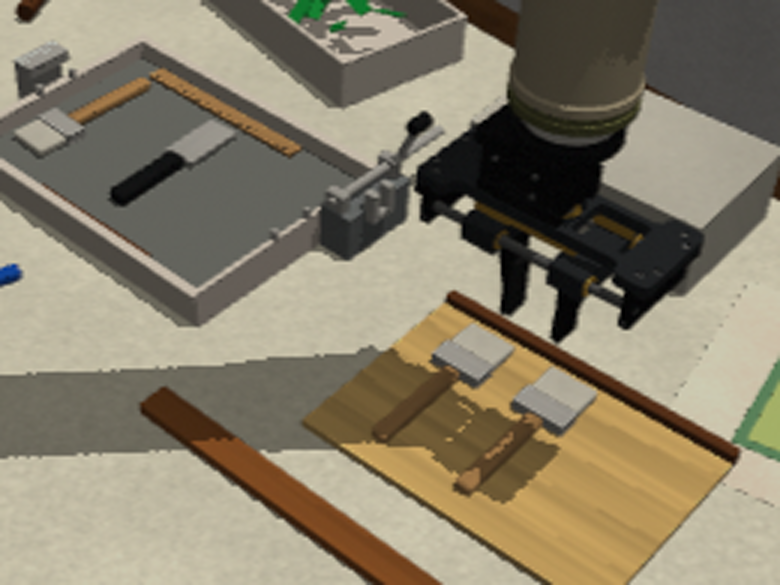

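Request:
apply_moves --series '[-0.1,3.3,0.5,0,0,0.18,-0.1,3.3,0.5,0,0,0.18,-0.1,3.3,0.5,0,0,0.18,-0.1,3.3,0,0,0,0.18,-0.1,3.3,0,0,0,0.18,-0.1,3.3,0,0,0,0.18,-0.1,3.3,0,0,0,0.18,-0.1,3.3,0,0,0,0.18,-0.1,3.3,0,0,0,0.18,-0.1,3.3,0,0,0,0.18,-0.1,3.3,0,0,0,0.18,-0.1,3.3,0,0,0,0.18]'

```text
time: 34.58
position: [0.5388, 0.1689, 0.1395]
tcp_rot: [-1.58, 0.018, 0.795]
force: [-0.1, -0.6, -0.1]
grip_width: 0.399
```

```bash
python3 need.py .5427 .3283 .1 1.636
```

```text
cm [ 0.39 15.94 -3.95] rv [0.021 0.003 0.841] j7 0.46 34.575
```

Request:
apply_moves --series '[0.1,3.1,0,0.004,0,0.165,0.1,3.1,-0.5,0.004,0,0.165,0.1,3.1,-0.5,0.004,0,0.165,0.1,3.1,-1,0.004,0,0.165,0,3,-1,0.004,0,0.165,0,0,0,0,0,0,0,0,0,0,0,0]' --claw 40

```text
time: 35.45
position: [0.5367, 0.3278, 0.1003]
tcp_rot: [-1.562, 0.008, 1.651]
force: [-0.0, -1.0, 0.4]
grip_width: 0.4
```

```bash
python3 need.py .5427 .3283 .023 1.636
python3 - <<'E'
from h import *
im=get_image("side")[:,:,::-1].copy();save(im,"s16",(200,120,360,240),5)
E
```

```text
cm [ 0.6   0.05 -7.73] rv [ 0.008 -0.009 -0.015] j7 1.06 35.45
```

View pics/s16.png

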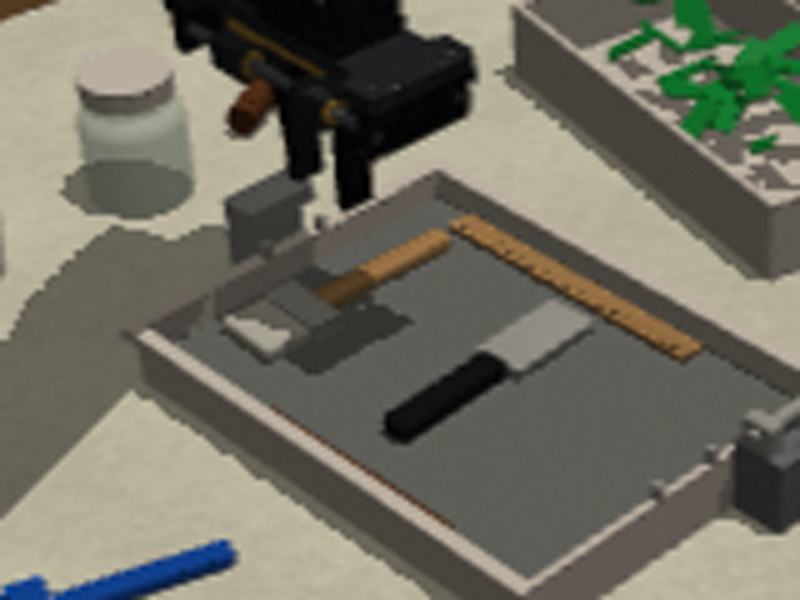

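Request:
apply_moves --series '[0.6,0,-1.5,0.008,-0.009,-0.015,0,0,-2,0,0,0,0,0,-0.8,0,0,0,0,0,0,0,0,0]'

```text
time: 36.0
position: [0.5431, 0.325, 0.0561]
tcp_rot: [-1.571, 0.001, 1.63]
force: [0.6, 1.2, 1.4]
grip_width: 0.399
```

```bash
python3 need.py .5427 .3283 .023 1.636
```

```text
cm [-0.04  0.33 -3.31] rv [0.001 0.001 0.006] j7 1.05 36.0
```

Request:
apply_moves --series '[0,0.3,-0.8,0,0,0.005,0,0,-1.2,0,0,0,0,0,-0.7,0,0,0,0,0,-0.2,0,0,0,0,0,0,0,0,0]'

```text
time: 36.62
position: [0.5432, 0.3287, 0.0258]
tcp_rot: [-1.572, 0.001, 1.636]
force: [0.5, 0.0, 0.5]
grip_width: 0.399
```

```bash
python3 need.py .5427 .3283 .023 1.636
python3 - <<'E'
from h import *
im=get_image("side")[:,:,::-1].copy();save(im,"s17",(200,120,360,240),5)
E
```

```text
cm [-0.05 -0.04 -0.28] rv [ 0.001  0.001 -0.   ] j7 1.06 36.625
```

View pics/s17.png

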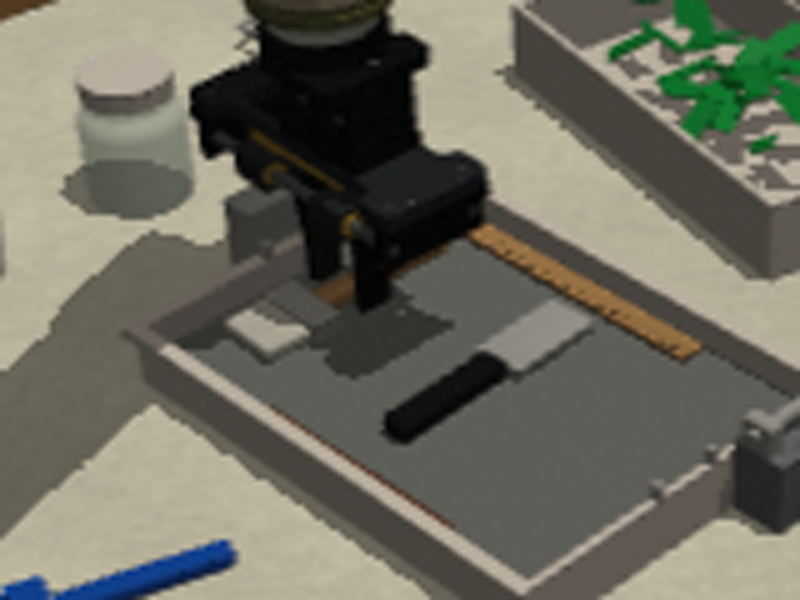

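Request:
apply_moves --series '[0,0,-0.25,0,0,0,0,0,0,0,0,0,0,0,0,0,0,0,0,0,0,0,0,0,0,0,0,0,0,0]' --claw 0

```text
time: 37.3
position: [0.5437, 0.329, 0.024]
tcp_rot: [-1.573, -0.0, 1.636]
force: [-0.0, 0.0, 0.1]
grip_width: 0.179
```

Request:
apply_moves --series '[0,0,2,0,0,0,0,0,3,0,0,0,0,0,4,0,0,0,0,0,3,0,0,0,0,0,0,0,0,0]'

```text
time: 37.92
position: [0.5441, 0.3289, 0.1539]
tcp_rot: [-1.576, -0.002, 1.636]
force: [-0.1, -0.3, -0.2]
grip_width: 0.18
```

```bash
python3 need.py .5745 -.3159 .1 -1.432
```

```text
cm [  3.04 -64.48  -5.39] rv [ 0.008  0.004 -3.068] j7 1.05 37.925
```

Request:
apply_moves --series '[0.2,-3.8,0.5,0,0,-0.175,0.2,-3.8,0.5,0,0,-0.175,0.2,-3.8,0.5,0,0,-0.175,0.2,-3.8,0,0,0,-0.175,0.2,-3.8,0,0,0,-0.175,0.2,-3.8,0,0,0,-0.175,0.2,-3.8,0,0,0,-0.175,0.2,-3.8,0,0,0,-0.175,0.2,-3.8,0,0,0,-0.175,0.2,-3.8,0,0,0,-0.175,0.2,-3.8,0,0,0,-0.175,0.2,-3.8,0,0,0,-0.175]'

```text
time: 39.42
position: [0.5632, -0.1378, 0.1703]
tcp_rot: [-1.573, -0.002, -0.526]
force: [0.2, -0.0, -0.4]
grip_width: 0.178
```

```bash
python3 need.py .5745 -.3159 .1 -1.432
```

```text
cm [  1.13 -17.81  -7.03] rv [ 0.003 -0.001 -0.906] j7 -0.22 39.425
```

Request:
apply_moves --series '[0.2,-3.4,-1,0,0,-0.17,0.2,-3.4,-1,0,0,-0.17,0.2,-3.4,-1,0,0,-0.17,0.2,-3.4,-1,0,0,-0.17,0.2,-3,-1,0,0,-0.17,0,-0.5,0,0,0,-0.04,0,0,0,0,0,0]'

```text
time: 40.3
position: [0.5709, -0.3155, 0.1187]
tcp_rot: [-1.574, -0.001, -1.449]
force: [0.5, 1.1, -0.3]
grip_width: 0.176
```

```bash
python3 need.py .5745 -.3159 .0125 -1.432;python3 - <<'E'
from h import *
im=get_image("side")[:,:,::-1].copy();save(im,"s18",(340,200,500,320),5)
E
```

```text
cm [  0.36  -0.04 -10.62] rv [ 0.001 -0.003  0.017] j7 -0.71 40.3
```

View pics/s18.png

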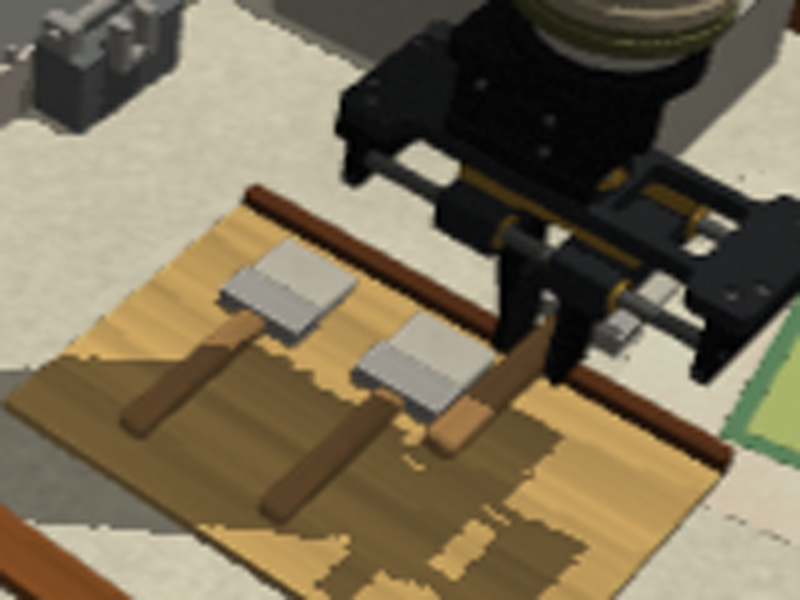

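Request:
apply_moves --series '[0.3,0,-2,0,0,0.017,0,0,-3,0,0,0,0,0,-2.2,0,0,0,0,0,-1,0,0,0,0,0,0,0,0,0]'

```text
time: 40.98
position: [0.576, -0.3089, 0.0314]
tcp_rot: [-1.572, 0.003, -1.416]
force: [-0.5, -0.8, -0.9]
grip_width: 0.177
```

```bash
python3 need.py .5745 -.3159 .0122 -1.432
```

```text
cm [-0.15 -0.7  -1.92] rv [-0.003 -0.002 -0.016] j7 -0.65 40.975
```

Request:
apply_moves --series '[-0.1,-0.7,-0.7,0,0,-0.016,0,0,-0.5,0,0,0,0,0,-0.3,0,0,0,0,0,0,0,0,0]'

```text
time: 41.48
position: [0.5759, -0.3169, 0.0172]
tcp_rot: [-1.57, 0.002, -1.432]
force: [0.8, -0.7, 0.2]
grip_width: 0.181
```

```bash
python3 need.py .5745 -.3159 .0122 -1.432
```

```text
cm [-0.14  0.1  -0.5 ] rv [-0.002  0.001  0.   ] j7 -0.64 41.475
```

Request:
apply_moves --series '[-0.1,0.1,-0.3,0,0,0,0,0,-0.2,0,0,0,0,0,0,0,0,0]'

```text
time: 41.85
position: [0.5752, -0.3157, 0.0123]
tcp_rot: [-1.569, 0.002, -1.432]
force: [-1.1, -0.1, -1.2]
grip_width: 0.177
```

Request:
apply_moves --series '[0,0,0,0,0,0,0,0,0,0,0,0,0,0,2,0,0,0,0,0,4,0,0,0,0,0,6,0,0,0,-4,4,3,0,0,0,-4,4,0,0,0,0,-4,5,0,0,0,0,-4,5,0,0,0,0,-4,5,0,0,0,0,0,5,0,0,0,0]' --claw 40

```text
time: 43.22
position: [0.3807, -0.0472, 0.1752]
tcp_rot: [-1.556, 0.004, -1.442]
force: [1.0, 1.1, 0.4]
grip_width: 0.401
```

Run:
```python
from h import *
snap("top","t19");snap("side","s19")
```

```text
(no output)
```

View pics/t19.png

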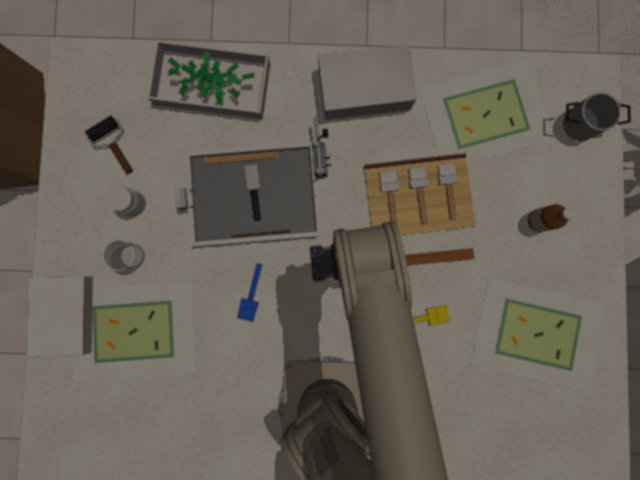

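View pics/s19.png

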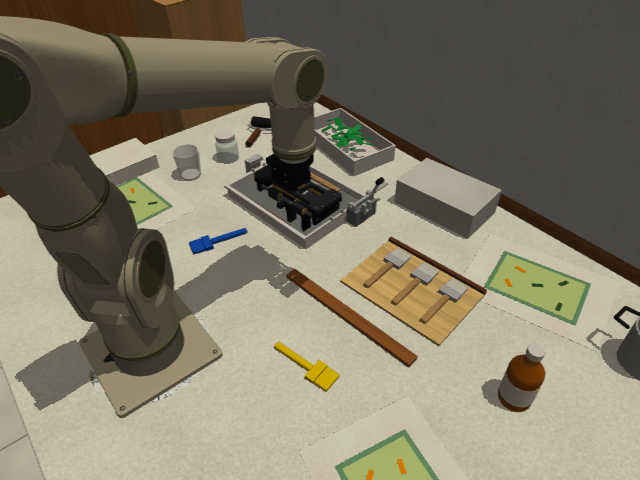

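Three brushes lie side by side with their bristles at the ledge, and the scraper, ruler and pencil are still in the crate. I'll measure how square they are in an enlarged crop.

Run:
```python
from h import *
d=np.load("poses.npz");b=d["b"];p=d["c"]
im=cv2.imread("pics/t19.png")[140:250,350:490]; c=cv2.resize(im,None,fx=5.5,fy=5.5,interpolation=cv2.INTER_CUBIC)
c0=c.copy()
draw(c,"top",T(b,box(-.095,.095,-.14,.14,.008)),off=(350,140),s=5.5)
for y in(.08,0,-.08):
    B=T((.005,y,0),[[-.077,-.008,.02],[.022,-.008,.02],[.022,-.024,.02],[.077,-.024,.02],[.077,.024,.02],[.022,.024,.02],[.022,.008,.02],[-.077,.008,.02]] ) if 0 else np.array([[-.077,-.008,.02],[.022,-.008,.02],[.022,-.024,.02],[.077,-.024,.02],[.077,.024,.02],[.022,.024,.02],[.022,.008,.02],[-.077,.008,.02]])+[.005,y,0]
    draw(c,"top",T(b,B),(0,255,0),off=(350,140),s=5.5)
cv2.imwrite("pics/t20.png",c)
save(cv2.imread("pics/t19.png"),"t21",(165,125,365,255),4)
```

```text
(no output)
```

View pics/t20.png

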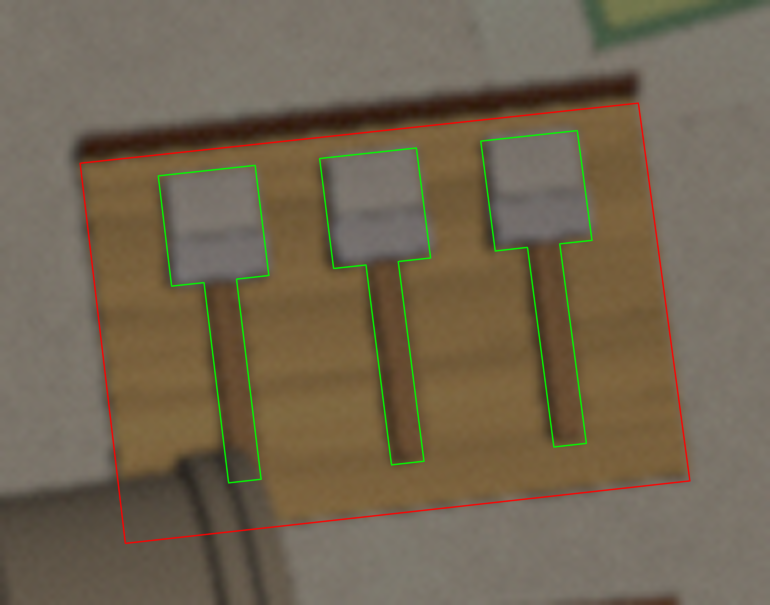

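View pics/t21.png

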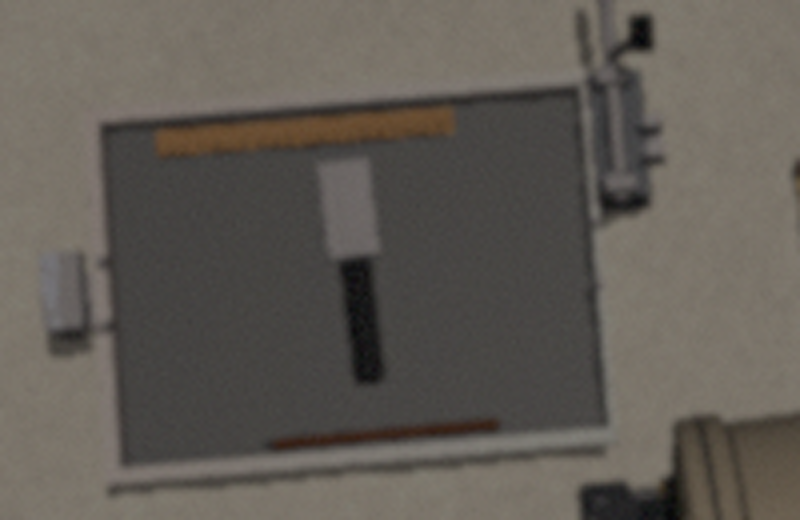

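```bash
python3 -c "
from bench import finish_job
print(finish_job())"
```

```text
the job is handed in; nothing more can be done
None
```

I finished the job and handed it in at about 43 s of the 210 s allowed; `finish_job` gave no verdict.

- **Bolt:** I lifted the handle out of its notch and drew the bolt about 54 mm, until a force of about 22 N showed it was against its stop. The last pictures show it still drawn with the handle up.
- **Bar:** I slid it about 22 mm clear of the keeper, lifted it level and laid it flat on the bare table in front of the board, about 80 mm from the crate.
- **Brushes:** The crate held three wide flat brushes. All three now lie on the board about 80 mm apart, with the bristle ends towards the ledge. An overlay on the top picture matched the planned positions to within a few millimetres and about 2° of square. The arm hid the handle end of one brush in that view, but the side view showed all three lying on the board.
- **Everything else:** The scraper, ruler and pencil are still in the crate, and the bottle, jar and cup stand where they were.

No check failed. I saw no brush get knocked aside and no slackening of the grip.

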